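# Try the thumb screws in their gauge nuts and keep the good ones

### The job

Try each of the three thumb screws in its gauge nut on the sloping rack: turn its wing clockwise about a quarter turn, until it lies along the row or comes to a hard stop. Set every one that turns freely, still in its nut, upright in the wooden tray without dropping it; leave any that binds in its pocket in the rack, turned to its stop, and leave the other things on the bench where they are.

Things in the scene. Friction and masses are not known exactly. Their poses are not given: they have to be found in the camera images.
- rack: fixed wooden rack 250 mm long (y), 80 deep, 80 high; origin at the centre of its underside. Its face slopes 30 degrees, low at the front (-x, robot side): normal (-0.5, 0, 0.866) in its frame, face centre 58 mm above the origin. Three square pockets in a row at y = -80, 0, 80 mm, 43 mm inside, rims 6 mm thick, 10 high; a gauge nut stands loosely in each and cannot turn there
- tray: fixed shallow open wooden keep tray, 140 (x) by 200 (y) by 28 mm high outside, walls and floor 6 mm; origin at the centre of its underside
- hammer: bystander: hammer 260 mm long lying beyond the rack
- oil_can: bystander: dark steel can, 60 mm across, 110 mm high
- whetstone: bystander: grey stone 60 x 170 x 30 mm
- cup: bystander: metal cup, 60 mm across, 60 mm high
- nut_1: square steel gauge nut 40 x 40 x 22 mm with a thumb screw started in it, together 61 mm high and about 0.28 kg. Origin: centre of the nut's underside; z along the screw, out of its top. It starts in a pocket of the rack (which one varies), so z leans 30 degrees towards the rack's front
- wing_1 (a point): centre of the wing head of the screw in this nut, on its axis 48 mm above the nut's underside; turns with the screw. The wing is a steel bar 46 mm long (x of this point), 12 thick (y), 26 high (z, up the screw); 13 mm of shank, 12 mm across, shows between it and the nut. The screw does not come out of its nut: lifting the wing lifts both
- thumb_1 (a joint): angle of this screw in its nut, rad, growing clockwise seen from its head: 0 = wing up and down the slope, 1.57 = along the row; starts between 0 and 0.3. A good screw turns on with about 0.03 N m as far as you like; a damaged one turns as easily but meets a hard stop at about 0.6. It stays where left. All look alike; any may be damaged
- nut_2: square steel gauge nut 40 x 40 x 22 mm with a thumb screw started in it, together 61 mm high and about 0.28 kg. Origin: centre of the nut's underside; z along the screw, out of its top. It starts in a pocket of the rack (which one varies), so z leans 30 degrees towards the rack's front
- wing_2 (a point): centre of the wing head of the screw in this nut, on its axis 48 mm above the nut's underside; turns with the screw. The wing is a steel bar 46 mm long (x of this point), 12 thick (y), 26 high (z, up the screw); 13 mm of shank, 12 mm across, shows between it and the nut. The screw does not come out of its nut: lifting the wing lifts both
- thumb_2 (a joint): angle of this screw in its nut, rad, growing clockwise seen from its head: 0 = wing up and down the slope, 1.57 = along the row; starts between 0 and 0.3. A good screw turns on with about 0.03 N m as far as you like; a damaged one turns as easily but meets a hard stop at about 0.6. It stays where left. All look alike; any may be damaged
- nut_3: square steel gauge nut 40 x 40 x 22 mm with a thumb screw started in it, together 61 mm high and about 0.28 kg. Origin: centre of the nut's underside; z along the screw, out of its top. It starts in a pocket of the rack (which one varies), so z leans 30 degrees towards the rack's front
- wing_3 (a point): centre of the wing head of the screw in this nut, on its axis 48 mm above the nut's underside; turns with the screw. The wing is a steel bar 46 mm long (x of this point), 12 thick (y), 26 high (z, up the screw); 13 mm of shank, 12 mm across, shows between it and the nut. The screw does not come out of its nut: lifting the wing lifts both
- thumb_3 (a joint): angle of this screw in its nut, rad, growing clockwise seen from its head: 0 = wing up and down the slope, 1.57 = along the row; starts between 0 and 0.3. A good screw turns on with about 0.03 N m as far as you like; a damaged one turns as easily but meets a hard stop at about 0.6. It stays where left. All look alike; any may be damaged

How it is judged (in metres and radians):
On the way:
1. every screw has been tried: the good ones turned past 1.0 rad, the binding one turned to its stop (past 0.5 rad) (value of joint each of thumb_1, thumb_3 above 1 rad and value of joint thumb_2 above 0.5 rad), for 0.1 s.
At the end, for the whole second after the job is handed in: Both good screws (1 and 3) still turned past 0.8 rad and standing with their nuts on the tray's floor, inside its walls, within 0.15 rad of upright and at rest; the binding one (2) turned past 0.5 rad, its nut at rest in its own pocket (within 12 mm of where it started) (x of nut_1 in the frame of tray between -0.064 and 0.064 m and y of nut_1 in the frame of tray between -0.094 and 0.094 m and z of nut_1 in the frame of tray between 0 and 0.012 m and angle between each of nut_1, nut_3's own z axis and vertical below 0.15 rad and linear speed of each of nut_1, nut_3, nut_2 below 0.02 m/s and value of joint each of thumb_1, thumb_3 above 0.8 rad and x of nut_3 in the frame of tray between -0.064 and 0.064 m and y of nut_3 in the frame of tray between -0.094 and 0.094 m and z of nut_3 in the frame of tray between 0 and 0.012 m and distance of nut_2 from where it was at the start of the episode below 0.012 m and value of joint thumb_2 above 0.5 rad); the robot touches nothing.
It fails at once if a bystander (hammer, can, stone, cup) is moved more than 30 mm (distance of any of hammer, oil_can, whetstone, cup from where it was at the start of the episode above 0.03 m).
It fails at once if a nut is dropped or flung (faster than 0.5 m/s out of the fingers) ((linear speed of nut_1 above 0.5 m/s and contact force between the fingers and nut_1 below 0.02 N) or (linear speed of nut_2 above 0.5 m/s and contact force between the fingers and nut_2 below 0.02 N) or (linear speed of nut_3 above 0.5 m/s and contact force between the fingers and nut_3 below 0.02 N)).
It fails at once if a nut leaves its pocket (30 mm) before its screw was turned past 0.75 rad, so the binding one never leaves it ((distance of nut_1 from where it was at the start of the episode above 0.03 m and value of joint thumb_1 below 0.75 rad) or (distance of nut_2 from where it was at the start of the episode above 0.03 m and value of joint thumb_2 below 0.75 rad) or (distance of nut_3 from where it was at the start of the episode above 0.03 m and value of joint thumb_3 below 0.75 rad)).
It also fails if it takes over 72 s, if anything falls off the work surface, if the arm or the gripper's body presses on something with over 40 N, if the wrist force passes 120 N, or if a joint passes its speed limit or range.

### The arm

A 6-joint arm with a two-finger parallel gripper is mounted at the origin on the work surface. World frame = base frame: x ahead of the robot, y to its left, z up, the work surface at z = 0. Lengths are in mm, angles in degrees, forces in N, time in s.
With the tool pointing down it reaches from about 300 to 850 mm from the base axis. Payload 4.2 kg.
Tool frame: the origin (TCP) lies midway between the tips of the shut fingers; the grasp point (between the pads) lies env.grip_depth behind it (env.grip_depth is the distance from the TCP to the grasp point, in mm); z points along the fingers, y is the direction in which the jaws open and shut (so a half turn about z gives the same grasp; the last joint's range is limited). The gripper opens to 91 mm and grips with 3 to 60 N. Pads are 32 mm wide; open, the fingers measure 118 mm over their backs; the gripper's body (76 mm by 178 mm) begins 60 mm behind the grasp point.
Start: joints at [-1.146, 18.312, 89.639, -0, 72.044, -1.146], TCP at [575.019, 0, 174.776] pointing down, gripper open.
Joint ranges: [-177.97, 177.97], [-48.28, 115.42], [12.27, 149.76], [-77.06, 257.06], [2.81, 150.46], [-146.56, 146.56]. Speed limits (degrees/s): [147.25, 147.25, 180, 180, 180, 180].

### API

Orientations are given as [roll, pitch, yaw] about the fixed x, y, z axes, in that order (R = Rz(yaw) Ry(pitch) Rx(roll)).
In Python, from workcell import env, cams, spotter gives the robot as it stands.
- The arm moves only by the tool apply_moves, never from a script. Its argument "plan" is a list of rows, each an object with "jaw": the closure, from 0 (fully open) to 1 (shut); "delta_pos": the shift along the tool's x, y, z in mm, a list of three; "spin": the turn about the tool's z in rad. In form: [{"jaw": jaw, "delta_pos": [dx, dy, dz], "spin": spin}, ...]. A call has exactly 8 rows; each row is the pose to reach, as a shift and turn from the pose measured when the call began, along the tool's axes at that moment; what a row does not reach only later rows make up. A row lasts 1/8 s, in which the tool goes at most 62.5 mm and 10.7 degrees, less where a joint would pass 70% of its speed; a pose out of reach is approached as far as the arm can. A call with a gripper value outside its range is refused whole. The fingers move at their own pace and stop on an object; "squeeze" is the grip in N (left out, the last holds). Time passes only in rows, so rows that repeat a pose let the fingers close, or fill a call up. It gives the time, the measured TCP pose, the force and the opening at its end, in the units of the state.
- env.state(): the state, without advancing time (a new reading comes with each control period).
- cams.grab_frame(name): name is "scene" or "side" or "wrist"; returns the picture (384x512x3 uint8, red, green, blue); there is no depth.
- cams.calibration(name): a dict with "camera_matrix" (3x3 intrinsics, pixels), "rvec" (rotation vector, rad) and "tvec" (3), from world to camera coordinates, as OpenCV has them. Camera axes: x right, y down, z forward; pixel columns grow to the right and rows downward; lengths in mm; the calibration is good to about 2 mm. A picture is of the moment at which its call begins: read the wrist's pose just before it. calibration takes no time and is no camera call; for the wrist camera it gives the pose at the moment of the call.
- env.job_done(): hands the job in, once; it reports no verdict.
Trained networks look in the newest picture that a camera, given by its name, has taken for a name from the list of things; names that differ only in an ending like _2 or _b are one class to them, and where a whole thing is asked for, a point or a joint stands for the part that bears it (a point fixed in the world has none). Each returns a list of dicts, best first, with "confidence" (0 to 1); they miss things now and then, are a little off and sometimes report something else, mostly with a low value. They report only what shows in the picture. A call takes as long as a camera call.
- spotter.masks_of(camera, target): "region" (384x512 bool, what is visible of it) and "extent" ([left, top, right, bottom] in pixels, round what is visible of it).
The state is a dict: "time_s": time; "qpos": joint angles; "qvel": joint speeds; "effort": joint torques, N m; "ee_pos": TCP position; "ee_rot": TCP orientation; "force": force on the tool from outside, world axes, zero at the start; "torque": the same for the moment, N m; "gripper_width": finger opening in mm.
Only numpy, scipy, OpenCV 4.12 (cv2) and the standard library are available. Lean on these libraries where they do the work, as an engineer would, in place of code of your own. Each camera call takes 0.05 s, during which the arm holds its last target.

## Working session

There is one attempt and no reset: what is moved stays moved. The work goes in short steps, Python scripts to look and compute and a tool call to move; the robot and the scene stay as the last step left them, time stands still between calls to the robot, and variables do not carry over. Pictures are saved under pics/ and viewed, and the job is handed in when it is done.

Besides the shell and the picture viewer there is one more tool, called after ">>>" by a JSON object that holds its "name" and its "arguments", one argument or row to a line. apply_moves: Moves the arm, as the interface text tells. Its arguments: {"type":"object","properties":{"plan":{"type":"array"},"squeeze":{"type":"number"}},"required":["plan"]}

```bash
ls; mkdir -p pics; cat > h.py <<'E'
import numpy as np, cv2
from workcell import env, cams, spotter
def save(img,n): cv2.imwrite('pics/'+n,cv2.cvtColor(np.ascontiguousarray(img),cv2.COLOR_RGB2BGR))
def cal(n):
    c=cams.calibration(n); K=np.array(c['camera_matrix'],float); R=cv2.Rodrigues(np.array(c['rvec'],float))[0]; t=np.array(c['tvec'],float).reshape(3)
    return K,R,t
def proj(n,P,c=None):
    K,R,t=c or cal(n); P=np.atleast_2d(P); q=(K@(R@P.T+t[:,None])).T; return q[:,:2]/q[:,2:]
def ray(n,uv,c=None):
    K,R,t=c or cal(n); d=R.T@np.linalg.inv(K)@np.array([uv[0],uv[1],1.]); return -R.T@t, d/np.linalg.norm(d)
def atz(n,uv,z,c=None):
    o,d=ray(n,uv,c); return o+d*(z-o[2])/d[2]
E
python3 - <<'E'
from h import *
s=env.state(); print(s, env.grip_depth)
for n in ['scene','side','wrist']:
    save(cams.grab_frame(n),n+'0.png'); K,R,t=cal(n); print(n,K.round(1).tolist(),(-R.T@t).round(),R[2].round(2))
E
```

```text
pics
{'time_s': 0.0, 'qpos': array([-1.14456457e+00,  1.83500797e+01,  8.97064400e+01,  2.92138925e-04,
        7.20437625e+01, -1.14544943e+00]), 'qvel': array([ 0.00677859,  0.0366149 , -0.0687323 , -0.02000579,  0.13070814,
       -0.09674106]), 'effort': array([-5.01459035e-04, -4.12465632e+01, -2.31973493e+01,  7.28826877e-02,
        4.58198413e-02, -1.41870069e-04]), 'ee_pos': array([5.74423222e+02, 2.76672781e-02, 1.73935766e+02]), 'ee_rot': array([-1.79899743e+02, -2.28238852e-03,  9.00007926e+01]), 'force': array([-0.24498554,  0.93355127,  0.31131309]), 'torque': array([-0.06248323, -0.00473378, -0.04702435]), 'gripper_width': 91.09417675471961} 18.8
scene [[399.8, 0.0, 256.3], [0.0, 399.8, 192.5], [0.0, 0.0, 1.0]] [1007.  610.  887.] [-0.44 -0.52 -0.73]
side [[477.7, 0.0, 252.0], [0.0, 477.7, 196.5], [0.0, 0.0, 1.0]] [ 283. 1043.  856.] [ 0.17 -0.78 -0.6 ]
wrist [[345.9, 0.0, 255.5], [0.0, 345.9, 190.1], [0.0, 0.0, 1.0]] [574.  65. 385.] [-0.   -0.23 -0.97]
```

View pics/scene0.png

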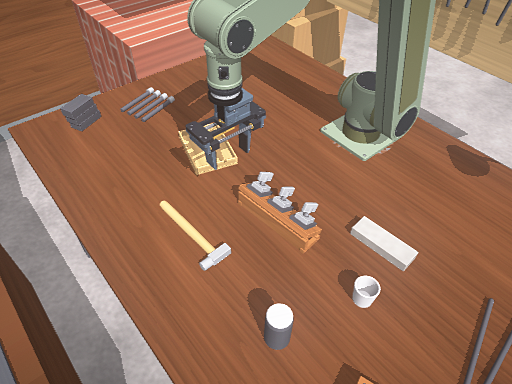

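View pics/side0.png

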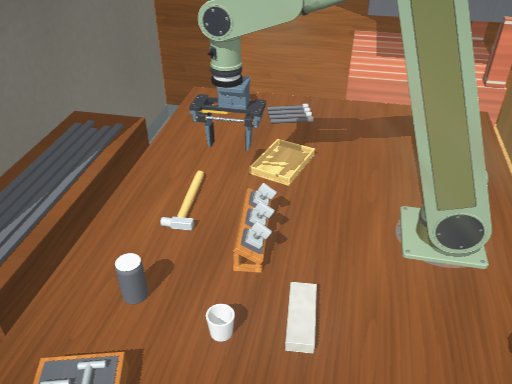

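View pics/wrist0.png

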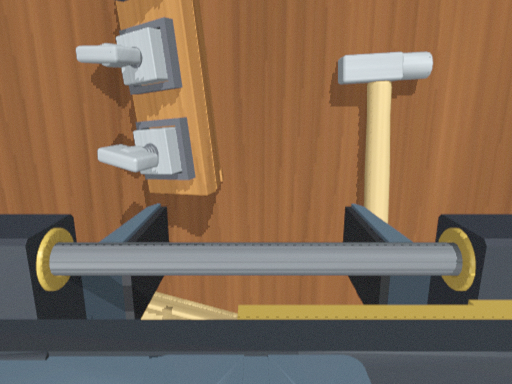

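```bash
python3 - <<'E'
from h import *
for n in ['scene','side']:
    im=cv2.imread(f'pics/{n}0.png')
    cams.grab_frame(n)
    for t in ['rack','tray','nut_1','wing_1']:
        for r in spotter.masks_of(n,t):
            m=r['region']; ys,xs=np.nonzero(m); print(n,t,round(r['confidence'],2),np.round(r['extent']),xs.mean().round(1),ys.mean().round(1),m.sum())
            np.save(f'm_{n}_{t}_{int(xs.mean())}.npy',m)
    c=im[150:280,150:350] if n=='scene' else im[130:280,190:340]
    cv2.imwrite(f'pics/{n}0z.png',cv2.resize(c,None,fx=4,fy=4,interpolation=cv2.INTER_CUBIC))
E
```

```text
scene rack 0.56 [237. 182. 324. 250.] 278.7 217.3 2367
scene rack 0.55 [350. 213. 418. 271.] 384.0 243.0 1638
scene rack 0.47 [304. 203. 318. 215.] 309.2 207.4 151
scene tray 0.8 [177. 123. 238. 174.] 207.4 152.8 1219
scene nut_1 0.85 [297. 201. 318. 228.] 307.0 212.6 281
scene nut_1 0.64 [270. 187. 293. 206.] 283.9 196.8 282
scene nut_1 0.55 [256. 174. 274. 190.] 262.7 181.7 288
scene wing_1 0.67 [260. 171. 274. 186.] 265.2 176.9 166
scene wing_1 0.62 [280. 190. 291. 198.] 286.0 191.8 133
scene wing_1 0.42 [306. 203. 318. 216.] 309.2 207.3 148
side rack 0.91 [232. 190. 265. 273.] 246.2 240.4 1337
side rack 0.27 [254. 205. 273. 219.] 262.9 209.6 191
side tray 0.7 [248. 140. 316. 184.] 281.4 161.6 1799
side nut_1 0.83 [254. 186. 275. 199.] 263.3 193.8 281
side nut_1 0.82 [246. 224. 273. 250.] 256.3 234.2 411
side nut_1 0.8 [251. 204. 271. 226.] 260.4 212.5 316
side wing_1 0.49 [252. 220. 272. 237.] 260.3 230.4 227
side wing_1 0.48 [260. 185. 276. 194.] 265.9 190.7 144
```

View pics/scene0z.png

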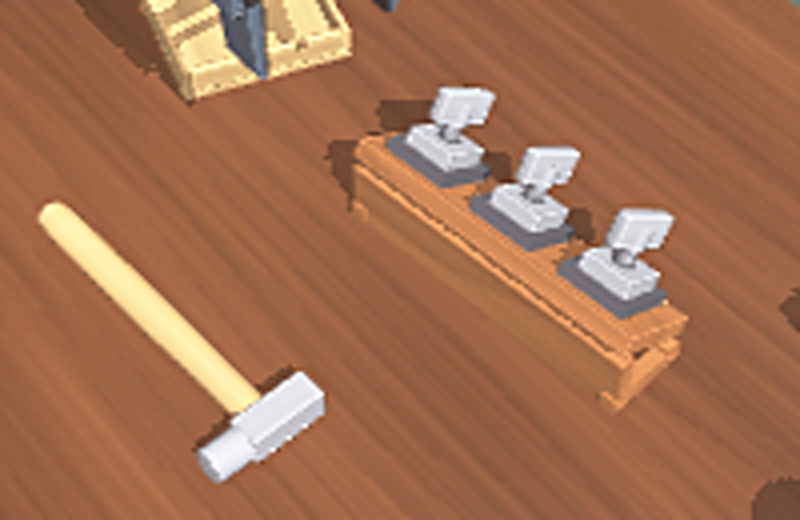

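View pics/side0z.png

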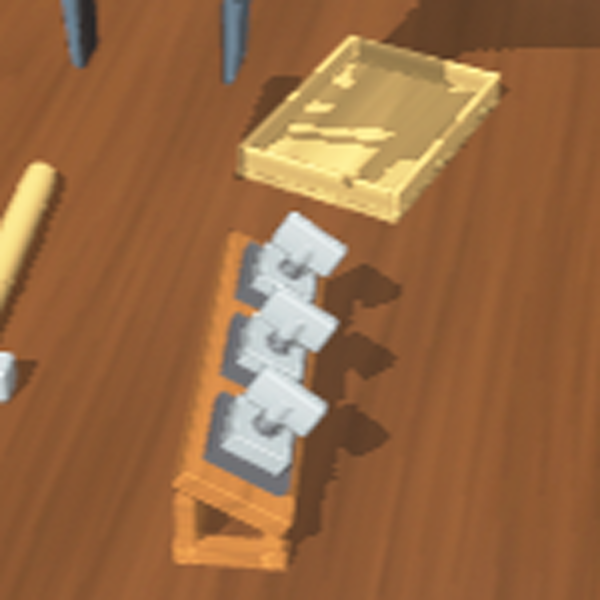

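```bash
python3 - <<'E'
from h import *
print('scene back top', atz('scene',(238.8,187),79),atz('scene',(306.3,238),79))
print('side', atz('side',(233,270.5),0),atz('side',(262,272.5),0),atz('side',(262.5,261),35),atz('side',(234.5,249.5),80))
# tray corners side top rim z=28
for p in [(352,36),(500,72),(398,212),(240,148)]: print('tray',p,atz('side',(190+p[0]/4,130+p[1]/4),28).round(1))
for p in [(192,88),(350,40)]: print('trayscene',p,atz('scene',(150+p[0]/4,150+p[1]/4),28).round(1))
# nuts triangulate
def tri(u,v):
    o1,d1=ray('scene',u);o2,d2=ray('side',v)
    A=np.stack([d1,-d2],1);s=np.linalg.lstsq(A,o2-o1,rcond=None)[0];a,b=o1+d1*s[0],o2+d2*s[1]
    return ((a+b)/2).round(1),np.linalg.norm(a-b).round(1)
for u,v in [((465,106),(308,245)),((549,168),(300,322)),((640,230),(285,403))]:
    print('wing',tri((150+u[0]/4,150+u[1]/4),(190+v[0]/4,130+v[1]/4)))
E
```

```text
scene back top [540.81122131  -5.80271826  79.        ] [518.09920042 238.98524479  79.        ]
side [511.93525864 238.6239565    0.        ] [440.40824779 230.54235261   0.        ] [440.29338462 225.95696855  35.        ] [503.71905469 246.77889526  80.        ]
tray (352, 36) [ 504.7 -371.5   28. ]
tray (500, 72) [ 374.  -337.6   28. ]
tray (398, 212) [ 426.7 -120.9   28. ]
tray (240, 148) [ 561.3 -181.9   28. ]
trayscene (192, 88) [ 569.6 -173.3   28. ]
trayscene (350, 40) [ 441.6 -140.5   28. ]
wing (array([467.6,  25.8,  97.9]), np.float64(2.0))
wing (array([458.3, 102.8,  93. ]), np.float64(1.1))
wing (array([451.6, 183.1,  94.9]), np.float64(2.6))
```

>>> {"name": "apply_moves", "arguments": {
  "plan": [
    {"jaw": 0.3,"delta_pos": [10,-55,-40],"spin": 0},
    {"jaw": 0.3,"delta_pos": [20,-110,-80],"spin": 0},
    {"jaw": 0.3,"delta_pos": [20,-110,-80],"spin": 0},
    {"jaw": 0.3,"delta_pos": [20,-110,-80],"spin": 0},
    {"jaw": 0.3,"delta_pos": [20,-110,-80],"spin": 0},
    {"jaw": 0.3,"delta_pos": [20,-110,-80],"spin": 0},
    {"jaw": 0.3,"delta_pos": [20,-110,-80],"spin": 0},
    {"jaw": 0.3,"delta_pos": [20,-110,-80],"spin": 0}
  ]
}}

```text
time_s: 1.65
ee_pos: [465.2, 19.9, 254.3]
ee_rot: [-180.0, 0.0, 90.0]
force: [-0.1, -0.3, 0.5]
gripper_width: 63.9
```

```bash
python3 - <<'E'
from h import *
s=env.state(); print(s['ee_pos'],s['ee_rot'],s['gripper_width'],s['force'])
c=cal('wrist');im=cams.grab_frame('wrist');save(im,'w1.png')
for P in [(489.6,113)]:
  pass
np.savez('cal_w1.npz',K=c[0],R=c[1],t=c[2])
E
```

```text
[465.1891762   19.94070006 254.3377332 ] [-1.79959033e+02  3.23030150e-03  8.99953437e+01] 63.90148299187173 [-0.06264488 -0.27926415  0.5414375 ]
```

View pics/w1.png

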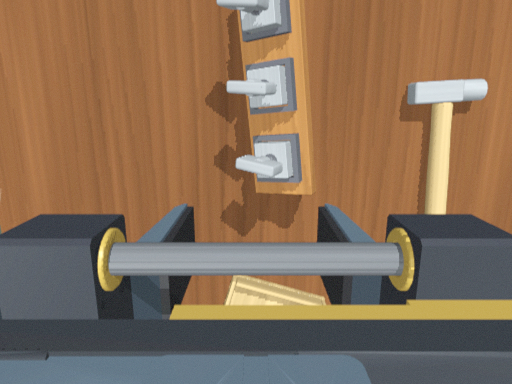

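```bash
cat >> h.py <<'E'
def rackT(x,y,yaw):
    c,s=np.cos(yaw),np.sin(yaw); return np.array([[c,-s,0,x],[s,c,0,y],[0,0,1,0],[0,0,0,1.]])
def nutT(T,py,h=0):
    n=np.array([-.5,0,.866]); M=np.eye(4); u=np.array([.866,0,.5]) # slope up
    M[:3,0]=u; M[:3,1]=[0,1,0]; M[:3,2]=n; M[:3,3]=np.array([0,py,58])+n*h
    return T@M
def box(M,lo,hi):
    P=np.array([[x,y,z,1] for x in (lo[0],hi[0]) for y in (lo[1],hi[1]) for z in (lo[2],hi[2])]); return (M@P.T).T[:,:3]
ED=[(0,1),(0,2),(0,4),(1,3),(1,5),(2,3),(2,6),(3,7),(4,5),(4,6),(5,7),(6,7)]
def wingM(N,th):
    c,s=np.cos(-th),np.sin(-th); W=np.eye(4); W[:2,:2]=[[c,-s],[s,c]]; W[2,3]=48; return N@W
def drawbox(im,P,c,col,k,off):
    q=(proj(None,P,c)-off)*k
    for a,b in ED: cv2.line(im,tuple(int(v) for v in q[a]),tuple(int(v) for v in q[b]),col,1)
def overlay(fn,out,c,T,ths,off,size,k,h=0,extra=()):
    im=cv2.imread('pics/'+fn); x0,y0=off; im=cv2.resize(im[y0:y0+size[1],x0:x0+size[0]],None,fx=k,fy=k,interpolation=cv2.INTER_CUBIC)
    tz=lambda x:58+.577*x
    R=np.array([[x,y,z,1] for x in(-40,40) for y in(-125,125) for z in (0,tz(x))]); drawbox(im,(T@R.T).T[:,:3],c,(255,0,0),k,np.array(off))
    for py,th in zip((-80,0,80),ths):
        N=nutT(T,py,h); drawbox(im,box(N,(-20,-20,0),(20,20,22)),c,(0,255,0),k,np.array(off))
        drawbox(im,box(wingM(N,th),(-23,-6,-13),(23,6,13)),c,(0,0,255),k,np.array(off))
    for M,lo,hi in extra: drawbox(im,box(M,lo,hi),c,(255,0,255),k,np.array(off))
    cv2.imwrite('pics/'+out,im)
E
python3 - <<'E'
from h import *
d=np.load('cal_w1.npz'); cw=(d['K'],d['R'],d['t'])
T=rackT(489.6,113,np.radians(5.3))
overlay('w1.png','ow1.png',cw,T,(.25,.1,0.1),(180,0),(200,200),4)
overlay('side0.png','os1.png',cal('side'),T,(.25,.1,0.1),(190,130),(150,150),4)
E
```

```text
(no output)
```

View pics/ow1.png

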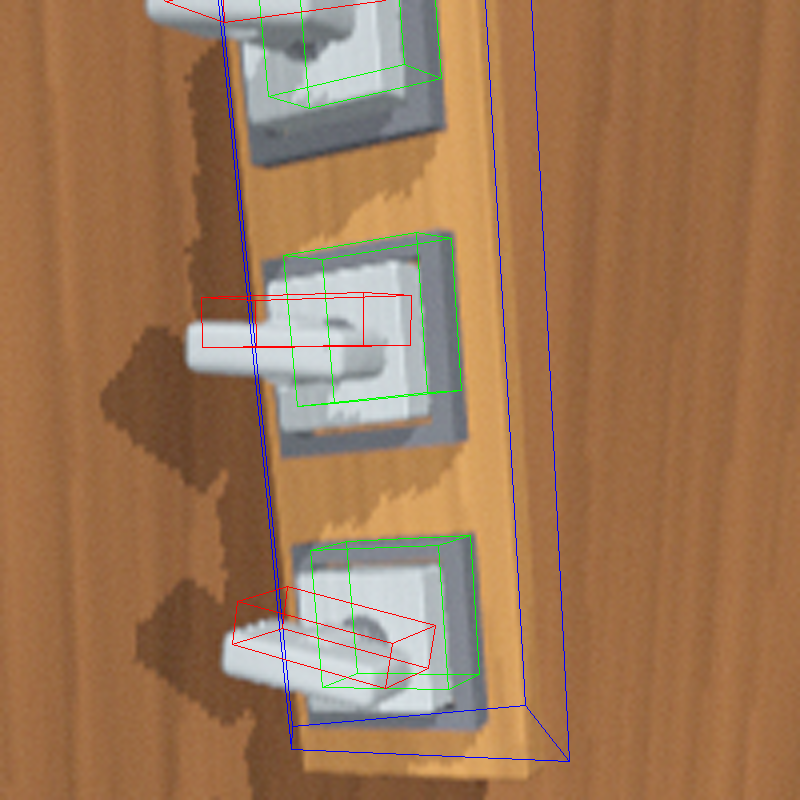

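View pics/os1.png

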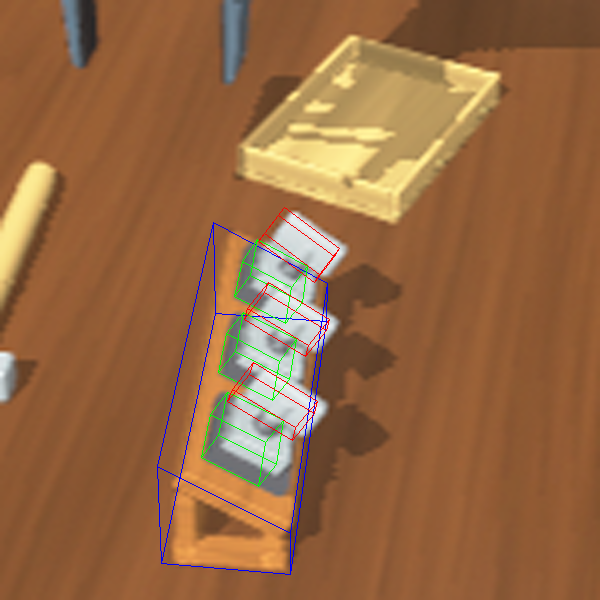

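```bash
cat > fit.py <<'E'
from h import *
from scipy.optimize import least_squares
d=np.load('cal_w1.npz'); cw=(d['K'],d['R'],d['t']); cs=cal('side')
obs=[]
def add(c,off,py,sx,sy,r,z,u): obs.append((c,py,(sx*r,sy*r,z),np.array(u)/4+off))
w=np.array([180,0]);s=np.array([190,130])
for py,pts in ((-80,[(295,568),(437,568),(447,706),(312,712)]),(0,[(267,283),(418,262),(430,415),(282,430)])):
    for (sx,sy),u in zip([(-1,1),(1,1),(1,-1),(-1,-1)],pts): add(cw,w,py,sx,sy,20,22,u)
for py,pts in ((-80,[(292,545),(472,533),(487,730),(312,735)]),(0,[(263,262),(452,235),(467,438),(280,458)])):
    for (sx,sy),u in zip([(-1,1),(1,1),(1,-1),(-1,-1)],pts): add(cw,w,py,sx,sy,27.5,10,u)
add(cs,s,80,1,1,27.5,10,(206,452));add(cs,s,80,-1,1,27.5,10,(290,497))
def f(p):
    T=rackT(p[0],p[1],p[2]); r=[]
    for c,py,P,u in obs:
        X=(nutT(T,py,p[3])@np.array([*P,1]))[:3]; r+=list(proj(None,X,c)[0]-u)
    return np.array(r)
R=least_squares(f,[485,105,.09,0],loss='soft_l1'); print(R.x,np.degrees(R.x[2])); print(f(R.x).reshape(-1,2).round(1).tolist())
T=rackT(*R.x[:3])
for py in(-80,0,80): print((nutT(T,py,R.x[3])@[0,0,48,1])[:3].round(1))
overlay('w1.png','ow2.png',cw,T,(.3,.05,0.05),(180,0),(200,200),4,R.x[3])
overlay('side0.png','os2.png',cs,T,(.3,.05,0.05),(190,130),(150,150),4,R.x[3])
overlay('scene0.png','oc2.png',cal('scene'),T,(.3,.05,0.05),(150,150),(200,130),4,R.x[3])
E
python3 fit.py
```

```text
[ 4.85579911e+02  1.06399674e+02  1.06487913e-01 -1.81814392e+00] 6.1013079861016974
[[1.8, 1.5], [-2.1, -0.0], [-1.6, 1.2], [1.2, -0.6], [1.1, -0.1], [-3.9, -0.5], [-3.6, 0.7], [1.3, 0.5], [1.5, -0.3], [-0.7, 0.2], [-0.7, -0.7], [1.3, -2.6], [1.2, -0.4], [-1.7, -1.9], [-1.2, 0.8], [2.2, 0.0], [0.2, -1.4], [-1.2, -2.9]]
[471.1  24.4  98. ]
[462.6 103.9  98. ]
[454.1 183.5  98. ]
```

View pics/ow2.png

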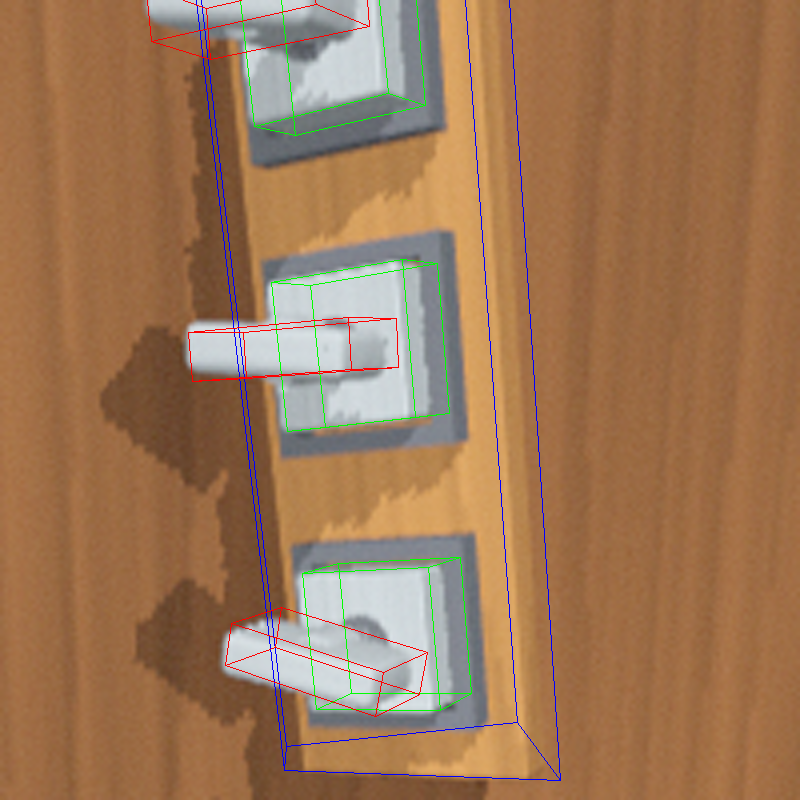

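View pics/os2.png

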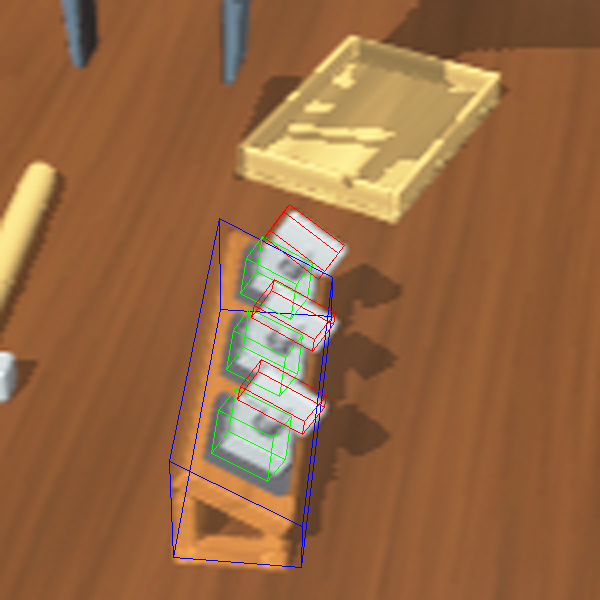

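View pics/oc2.png

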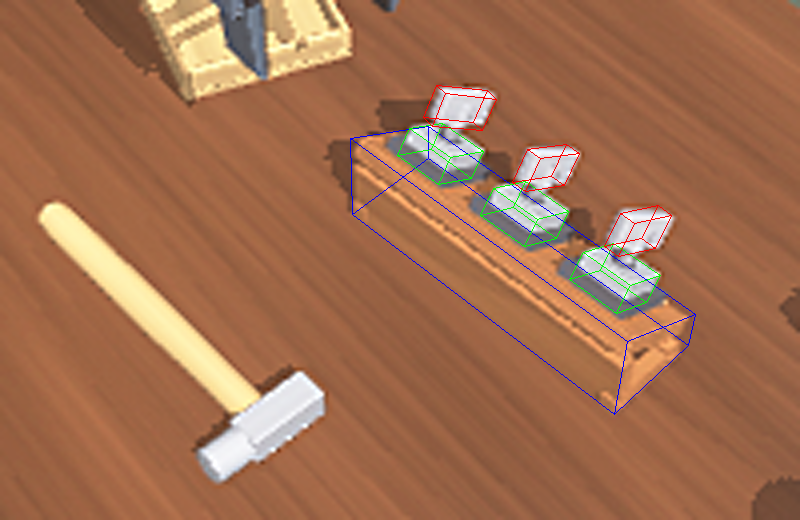

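>>> {"name": "apply_moves", "arguments": {
  "plan": [
    {"jaw": 0.6,"delta_pos": [5,4,30],"spin": -0.175},
    {"jaw": 0.6,"delta_pos": [5,4,60],"spin": -0.35},
    {"jaw": 0.6,"delta_pos": [5,4,90],"spin": -0.525},
    {"jaw": 0.6,"delta_pos": [5,4,114],"spin": -0.7},
    {"jaw": 0.6,"delta_pos": [5,4,114],"spin": -0.875},
    {"jaw": 0.6,"delta_pos": [5,4,114],"spin": -1.05},
    {"jaw": 0.6,"delta_pos": [5,4,114],"spin": -1.225},
    {"jaw": 0.6,"delta_pos": [5,4,114],"spin": -1.38}
  ]
}}

```text
time_s: 2.7
ee_pos: [469.2, 25.0, 140.5]
ee_rot: [-180.0, -0.0, 169.4]
force: [0.6, -0.6, 0.5]
gripper_width: 36.2
```

```bash
python3 - <<'E'
from h import *
s=env.state(); print(s['ee_pos'],s['ee_rot'],s['gripper_width'],s['force'],s['torque'],s['qpos'])
save(cams.grab_frame('wrist'),'w2.png');save(cams.grab_frame('side'),'s2.png')
E
```

```text
[469.20047632  24.95969648 140.45726912] [-1.79994778e+02 -2.23985915e-02  1.69363275e+02] 36.184316736140715 [ 0.62521215 -0.57299458  0.45202938] [ 0.08457263 -0.03066475  0.00190345] [ 1.64285524e+00  1.04182789e+01  1.05829932e+02 -3.77294541e-04
  6.37747859e+01 -7.77202535e+01]
```

View pics/w2.png

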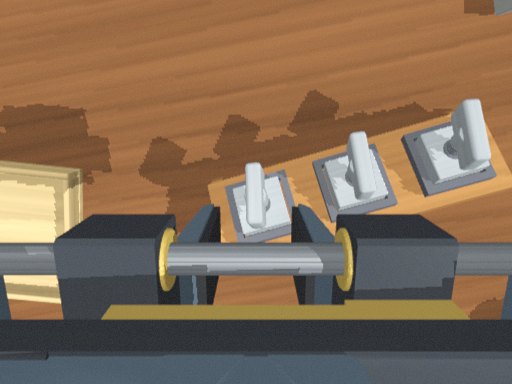

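View pics/s2.png

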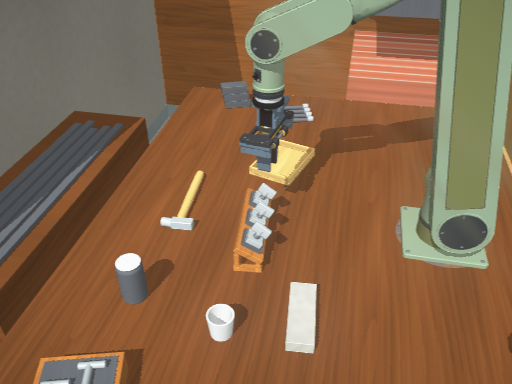

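```bash
python3 - <<'E'
from h import *
c=cal('wrist'); print(proj('side',[469,25,140]),proj(None,[469,25,140],c),proj(None,[469,25,100],c))
np.savez('cal_w2.npz',K=c[0],R=c[1],t=c[2])
T=rackT(485.6,106.4,.1065)
overlay('w2.png','ow3.png',c,T,(.27,.1,0.05),(200,70),(200,150),4,-1.8)
E
```

```text
[[266.93343884 177.76667495]] [[256.5393789  212.79082773]] [[256.365782   196.86657968]]
```

View pics/ow3.png

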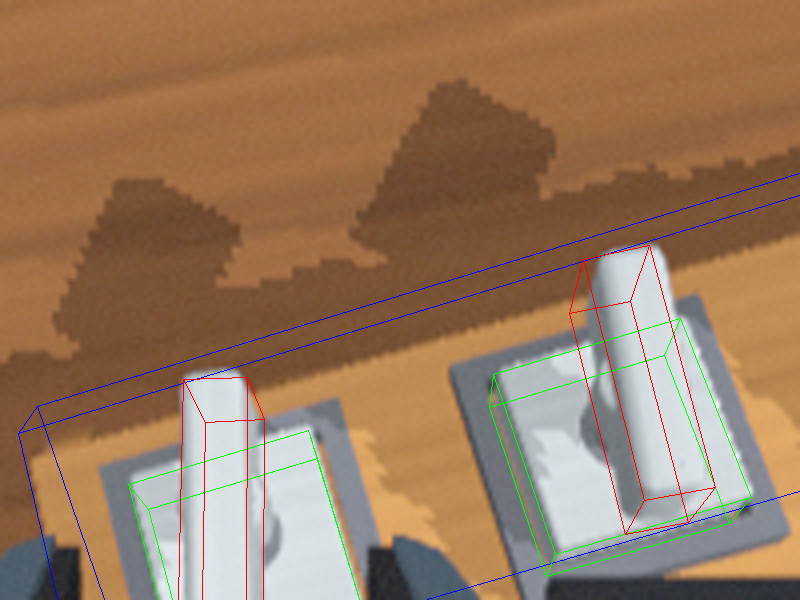

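>>> {"name": "apply_moves", "arguments": {
  "plan": [
    {"jaw": 0.6,"delta_pos": [-1,0,13],"spin": 0},
    {"jaw": 0.6,"delta_pos": [-1,0,26],"spin": 0},
    {"jaw": 0.6,"delta_pos": [-1,0,39],"spin": 0},
    {"jaw": 0.6,"delta_pos": [-1,0,51],"spin": 0},
    {"jaw": 0.74,"delta_pos": [-1,0,51],"spin": 0.1},
    {"jaw": 0.74,"delta_pos": [-1,0,51],"spin": 0.22},
    {"jaw": 0.74,"delta_pos": [-1,0,51],"spin": 0.34},
    {"jaw": 0.74,"delta_pos": [-1,0,51],"spin": 0.46}
  ]
}}

```text
time_s: 3.8
ee_pos: [470.0, 24.8, 88.9]
ee_rot: [-180.0, -0.0, 142.5]
force: [-0.3, 0.0, -0.6]
gripper_width: 23.7
```

```bash
cat > st.py <<'E'
from h import *
import sys
s=env.state(); print(s['time_s'],s['ee_pos'].round(1),s['ee_rot'].round(1),s['gripper_width'].round(1),s['force'].round(2),s['torque'].round(3))
ims=[]
for n in sys.argv[2:]:
    im=cams.grab_frame(n)
    if n=='side': im=cv2.resize(im[110:290,170:350],(540,540),interpolation=cv2.INTER_CUBIC)
    if n=='scene': im=cv2.resize(im[120:270,170:350],(648,540),interpolation=cv2.INTER_CUBIC)
    save(im,sys.argv[1]+n+'.png')
E
python3 st.py a1 wrist side
```

```text
Traceback (most recent call last):
  File "st.py", line 3, in <module>
    s=env.state(); print(s['time_s'],s['ee_pos'].round(1),s['ee_rot'].round(1),s['gripper_width'].round(1),s['force'].round(2),s['torque'].round(3))
                                                                               ^^^^^^^^^^^^^^^^^^^^^^^^
AttributeError: 'float' object has no attribute 'round'
```

```bash
sed -i "s/s\['gripper_width'\].round(1)/round(s['gripper_width'],1)/" st.py; python3 st.py a1 wrist side
```

```text
3.8 [470.   24.8  88.9] [-180.    -0.   142.5] 23.7 [-0.34  0.04 -0.65] [ 0.012 -0.062  0.014]
```

View pics/a1wrist.png

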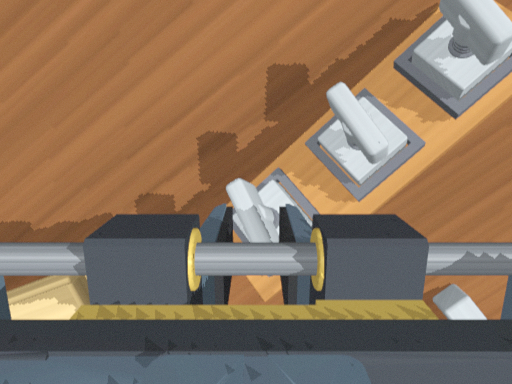

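View pics/a1side.png

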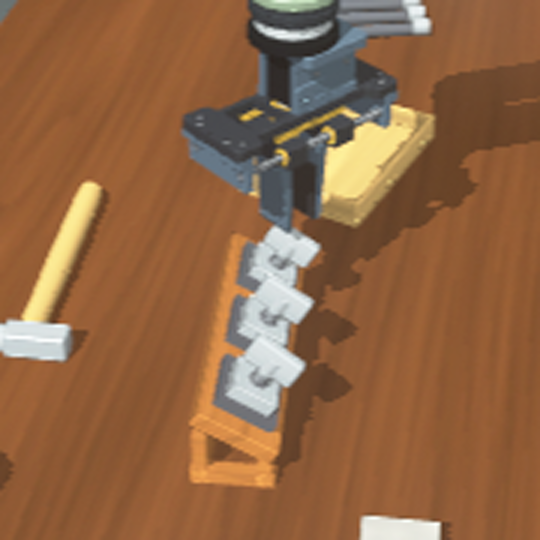

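>>> {"name": "apply_moves", "arguments": {
  "plan": [
    {"jaw": 0.74,"delta_pos": [0,0,0],"spin": 0.05},
    {"jaw": 0.74,"delta_pos": [0,0,0],"spin": 0.1},
    {"jaw": 0.74,"delta_pos": [0,0,0],"spin": 0.15},
    {"jaw": 0.74,"delta_pos": [0,0,0],"spin": 0.2},
    {"jaw": 0.74,"delta_pos": [0,0,0],"spin": 0.25},
    {"jaw": 0.74,"delta_pos": [0,0,0],"spin": 0.3},
    {"jaw": 0.74,"delta_pos": [0,0,0],"spin": 0.34},
    {"jaw": 0.74,"delta_pos": [0,0,0],"spin": 0.34}
  ]
}}

```text
time_s: 4.9
ee_pos: [469.9, 24.8, 88.6]
ee_rot: [-179.9, -0.0, 123.3]
force: [0.4, 0.3, -0.2]
gripper_width: 23.4
```

```bash
python3 st.py a2 wrist
```

```text
4.9 [469.9  24.8  88.6] [-179.9   -0.   123.3] 23.4 [ 0.37  0.3  -0.15] [ 0.014 -0.04   0.004]
```

View pics/a2wrist.png

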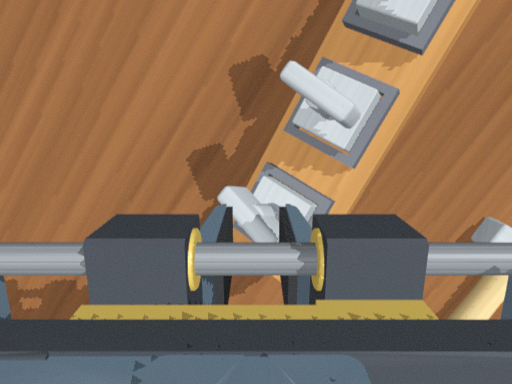

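>>> {"name": "apply_moves", "arguments": {
  "plan": [
    {"jaw": 0.74,"delta_pos": [0,0,0],"spin": 0.05},
    {"jaw": 0.74,"delta_pos": [0,0,0],"spin": 0.1},
    {"jaw": 0.74,"delta_pos": [0,0,0],"spin": 0.15},
    {"jaw": 0.74,"delta_pos": [0,0,0],"spin": 0.2},
    {"jaw": 0.74,"delta_pos": [0,0,0],"spin": 0.25},
    {"jaw": 0.74,"delta_pos": [0,0,0],"spin": 0.3},
    {"jaw": 0.74,"delta_pos": [0,0,0],"spin": 0.34},
    {"jaw": 0.74,"delta_pos": [0,0,0],"spin": 0.34}
  ]
}}

```text
time_s: 5.95
ee_pos: [469.9, 24.8, 88.6]
ee_rot: [-179.9, -0.0, 103.9]
force: [-0.2, 0.1, -0.7]
gripper_width: 23.5
```

```bash
python3 st.py a3 wrist scene
```

```text
5.95 [469.9  24.8  88.6] [-179.9   -0.   103.9] 23.5 [-0.24  0.13 -0.67] [ 0.009  0.003 -0.004]
```

View pics/a3wrist.png

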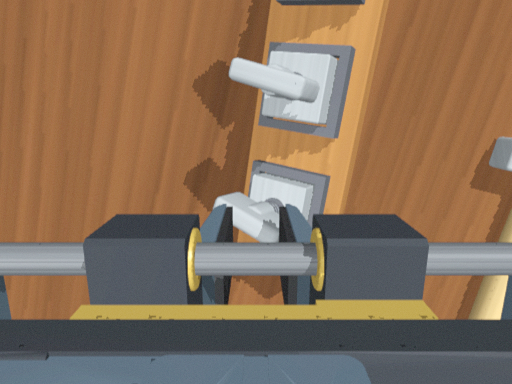

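View pics/a3scene.png

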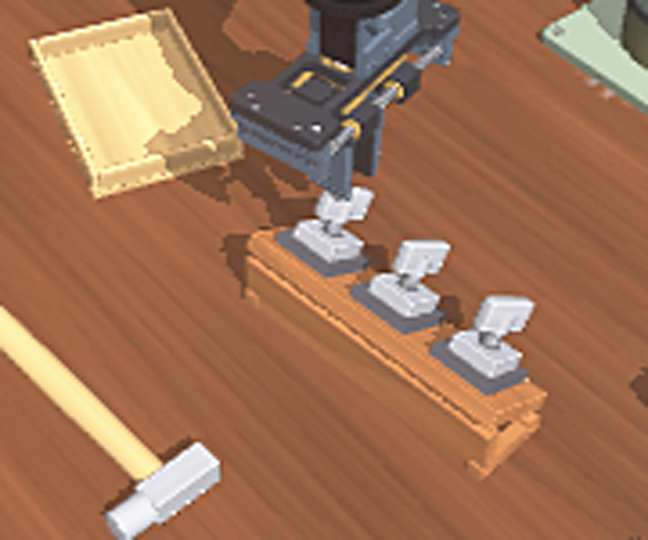

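```bash
python3 - <<'E'
from h import *
c=cal('wrist')
T=rackT(485.6,106.4,.1065)
P=(470,24.8,88.6)
for k,th in enumerate((.6,.9)):
    overlay('a3wrist.png',f'oa3_{k}.png',c,T,(th,.1,0.05),(180,130),(180,130),4,-1.8)
a=cv2.imread('pics/oa3_0.png');b=cv2.imread('pics/oa3_1.png')
cv2.imwrite('pics/oa3.png',cv2.resize(np.vstack([a,b]),(500,720)) if 0 else np.hstack([a[:,:400],b[:,:400]]))
E
```

```text
(no output)
```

View pics/oa3.png

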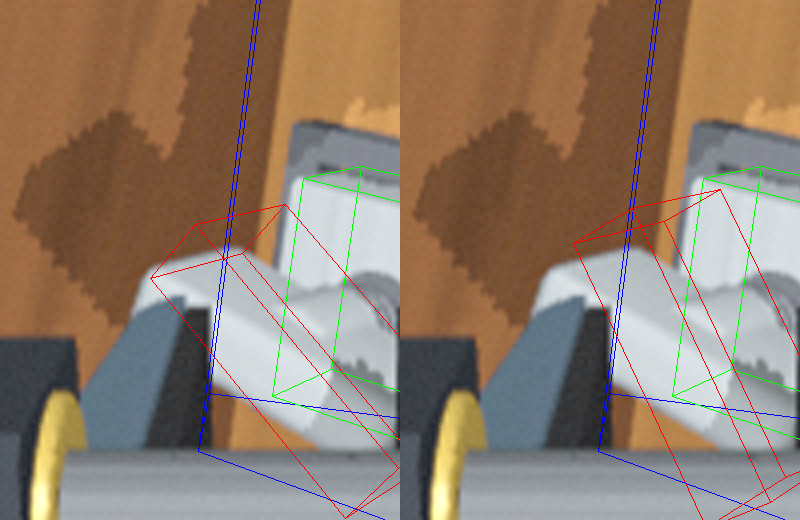

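>>> {"name": "apply_moves", "arguments": {
  "plan": [
    {"jaw": 0.74,"delta_pos": [0,0,0],"spin": -0.1},
    {"jaw": 0.74,"delta_pos": [0,0,0],"spin": -0.2},
    {"jaw": 0.72,"delta_pos": [0,0,0],"spin": -0.3},
    {"jaw": 0.65,"delta_pos": [0,0,0],"spin": -0.35},
    {"jaw": 0.6,"delta_pos": [0,0,-10],"spin": -0.35},
    {"jaw": 0.6,"delta_pos": [0,0,-25],"spin": -0.35},
    {"jaw": 0.6,"delta_pos": [0,0,-45],"spin": -0.35},
    {"jaw": 0.6,"delta_pos": [0,0,-60],"spin": -0.35}
  ]
}}

```text
time_s: 7.05
ee_pos: [470.5, 24.8, 150.1]
ee_rot: [180.0, 0.0, 123.9]
force: [0.8, -0.1, 0.0]
gripper_width: 36.3
```

```bash
python3 st.py a4 wrist scene; python3 - <<'E'
from h import *
c=cal('wrist')
T=rackT(485.6,106.4,.1065)
overlay('a4wrist.png',f'oa4.png',c,T,(.6,.1,0.05),(180,100),(200,150),4,-1.8)
E
```

```text
7.05 [470.5  24.8 150.1] [180.    0.  123.9] 36.3 [ 0.85 -0.15  0.04] [ 0.034 -0.103 -0.009]
```

View pics/oa4.png

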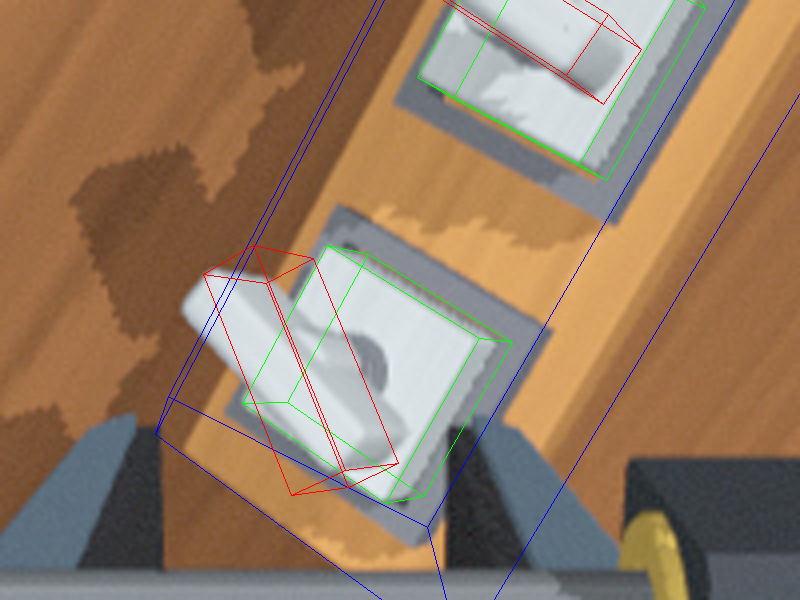

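View pics/a4scene.png

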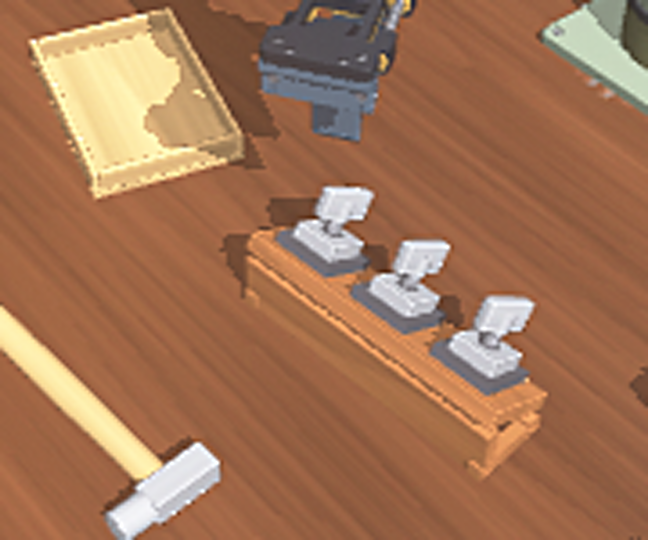

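```bash
python3 - <<'E'
from h import *
def fingers(p,yaw,g):
    y=np.radians(yaw); M=np.eye(4); M[:3,0]=[np.cos(y),np.sin(y),0]; M[:3,1]=[np.sin(y),-np.cos(y),0]; M[:3,2]=[0,0,-1]; M[:3,3]=p
    return [(M,(-16,g/2,-60),(16,g/2+13,0)),(M,(-16,-g/2-13,-60),(16,-g/2,0))]
T=rackT(485.6,106.4,.1065)
im=cv2.imread('pics/a3scene.png'); big=cv2.resize(im,(180,150)); cv2.imwrite('pics/tmp.png',im)
# draw on zoomed 3.6x
c=cal('scene')
out=cv2.imread('pics/a3scene.png'); off=np.array([170,120]);k=3.6
for M,lo,hi in fingers((470,24.8,88.6),103.9,23.5): drawbox(out,box(M,lo,hi),c,(255,0,255),k,off)
N=nutT(T,-80,-1.8); drawbox(out,box(wingM(N,.27),(-23,-6,-13),(23,6,13)),c,(0,0,255),k,off)
drawbox(out,box(N,(-20,-20,0),(20,20,22)),c,(0,255,0),k,off)
cv2.imwrite('pics/oa3s.png',cv2.resize(out[60:300,180:480],(800,640),interpolation=cv2.INTER_CUBIC))
E
```

```text
(no output)
```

View pics/oa3s.png

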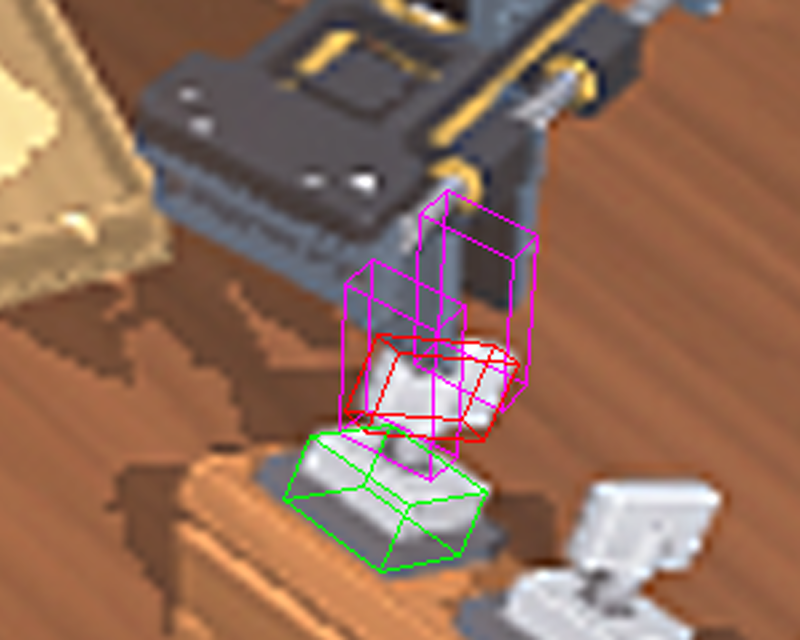

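```bash
cat >> h.py <<'E'
def fingers(p,yaw,g):
    y=np.radians(yaw); M=np.eye(4); M[:3,0]=[np.cos(y),np.sin(y),0]; M[:3,1]=[np.sin(y),-np.cos(y),0]; M[:3,2]=[0,0,-1]; M[:3,3]=p
    return [(M,(-16,g/2,-60),(16,g/2+13,0)),(M,(-16,-g/2-13,-60),(16,-g/2,0))]
E
python3 - <<'E'
from h import *
os=[]
for n,off,p,yaw,g,fn in [('scene',(180,80),(574.4,0,174),90,91,'scene0.png'),('side',(170,70),(574.4,0,174),90,91,'side0.png'),('side',(220,110),(469.2,25,140.5),169.4,36.2,'s2.png')]:
    im=cv2.imread('pics/'+fn);x,y=off;k=4
    o=cv2.resize(im[y:y+100,x:x+130],None,fx=k,fy=k,interpolation=cv2.INTER_CUBIC)
    for M,lo,hi in fingers(p,yaw,g): drawbox(o,box(M,lo,hi),cal(n),(255,0,255),k,np.array(off))
    os.append(cv2.resize(o,(390,300)))
os.append(os[0]*0)
cv2.imwrite('pics/fchk.png',np.vstack([np.hstack(os[:2]),np.hstack(os[2:])]))
E
```

```text
(no output)
```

View pics/fchk.png

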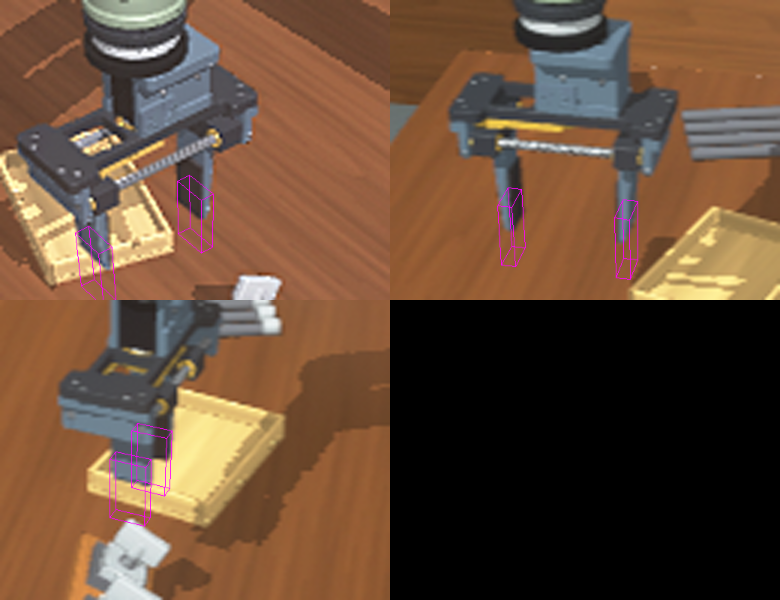

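```bash
python3 - <<'E'
from h import *
for n,off,p,yaw,g,fn in [('scene',(180,80),(574.4,0,174),90,91,'scene0.png'),('side',(170,70),(574.4,0,174),90,91,'side0.png')]:
  os=[]
  for dz in (0,-20,-28,-36):
    im=cv2.imread('pics/'+fn);x,y=off;k=5
    o=cv2.resize(im[y+20:y+100,x:x+80],None,fx=k,fy=k,interpolation=cv2.INTER_CUBIC)
    for M,lo,hi in fingers(p,yaw,g): drawbox(o,box(M,(lo[0],lo[1],-60),(hi[0],hi[1],dz)),cal(n),(255,0,255),k,np.array((x,y+20)))
    os.append(cv2.resize(o,(400,300)) if 0 else o)
  cv2.imwrite(f'pics/f_{n}.png',cv2.resize(np.vstack([np.hstack(os[:2]),np.hstack(os[2:])]),(600,600)))
E
```

```text
(no output)
```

View pics/f_scene.png

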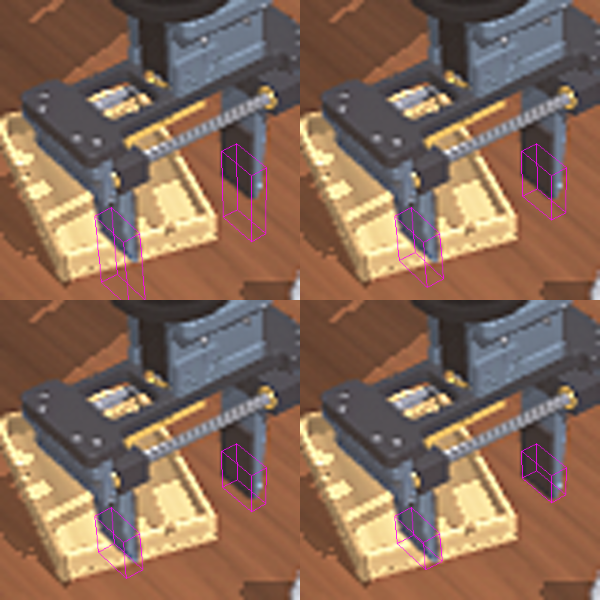

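View pics/f_side.png

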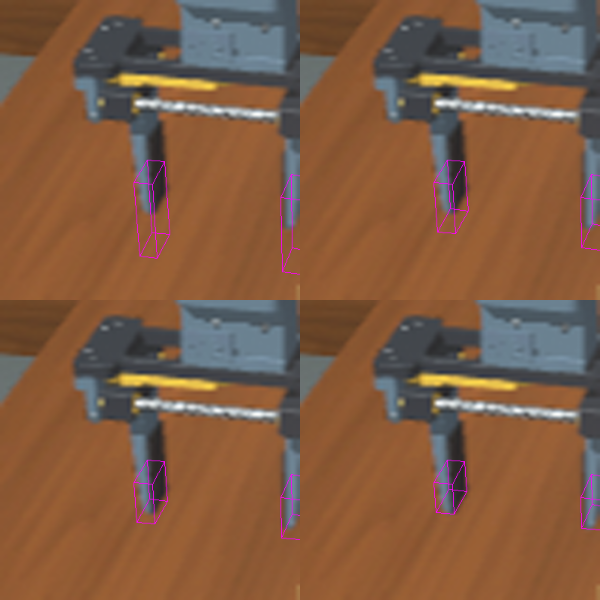

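>>> {"name": "apply_moves", "arguments": {
  "plan": [
    {"jaw": 0.6,"delta_pos": [0,0,10],"spin": -0.16},
    {"jaw": 0.6,"delta_pos": [0,0,20],"spin": -0.32},
    {"jaw": 0.6,"delta_pos": [0,0,30],"spin": -0.48},
    {"jaw": 0.6,"delta_pos": [0,0,40],"spin": -0.64},
    {"jaw": 0.6,"delta_pos": [0,0,50],"spin": -0.79},
    {"jaw": 0.6,"delta_pos": [0,0,62],"spin": -0.79},
    {"jaw": 0.6,"delta_pos": [0,0,74],"spin": -0.79},
    {"jaw": 0.6,"delta_pos": [0,0,84],"spin": -0.79}
  ]
}}

```text
time_s: 8.15
ee_pos: [471.3, 24.8, 65.6]
ee_rot: [180.0, 0.1, 169.1]
force: [-0.6, -0.1, -0.3]
gripper_width: 36.7
```

```bash
python3 st.py a5 wrist scene side
```

```text
8.15 [471.3  24.8  65.6] [1.800e+02 1.000e-01 1.691e+02] 36.7 [-0.59 -0.08 -0.29] [ 0.078 -0.087 -0.053]
```

View pics/a5wrist.png

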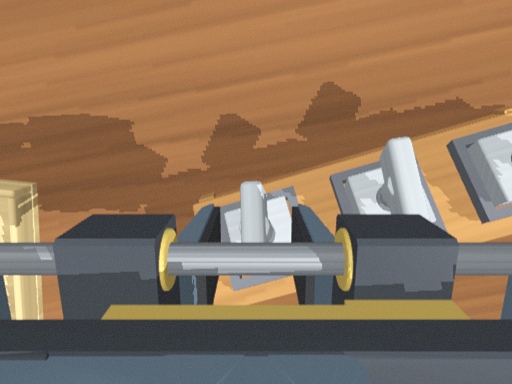

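View pics/a5scene.png

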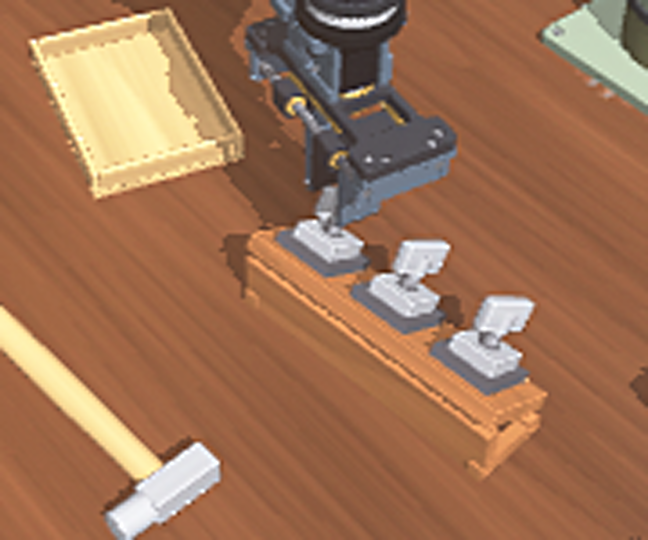

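View pics/a5side.png

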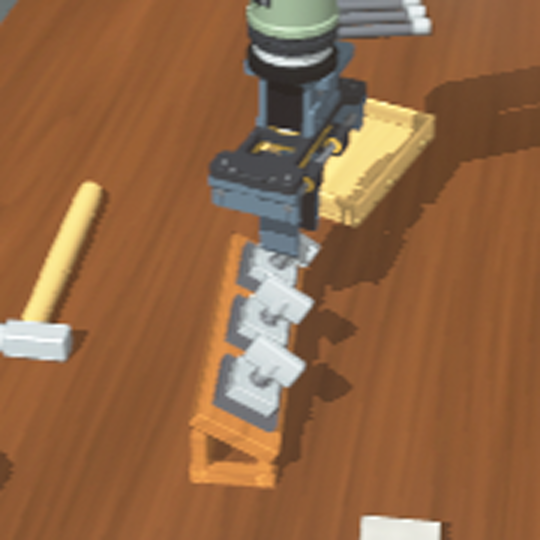

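>>> {"name": "apply_moves", "arguments": {
  "plan": [
    {"jaw": 0.6,"delta_pos": [0,0,4],"spin": 0},
    {"jaw": 0.6,"delta_pos": [0,0,8],"spin": 0},
    {"jaw": 0.74,"delta_pos": [0,0,8],"spin": 0.1},
    {"jaw": 0.74,"delta_pos": [0,0,8],"spin": 0.2},
    {"jaw": 0.74,"delta_pos": [0,0,8],"spin": 0.3},
    {"jaw": 0.74,"delta_pos": [0,0,8],"spin": 0.4},
    {"jaw": 0.74,"delta_pos": [0,0,8],"spin": 0.5},
    {"jaw": 0.74,"delta_pos": [0,0,8],"spin": 0.58}
  ]
}}

```text
time_s: 9.3
ee_pos: [470.6, 24.3, 57.8]
ee_rot: [-180.0, 0.1, 135.8]
force: [-2.2, -1.6, -0.0]
gripper_width: 23.8
```

```bash
python3 st.py a6 wrist scene
```

```text
9.3 [470.6  24.3  57.8] [-1.800e+02  1.000e-01  1.358e+02] 23.8 [-2.18 -1.56 -0.01] [-0.13   0.219  0.05 ]
```

View pics/a6wrist.png

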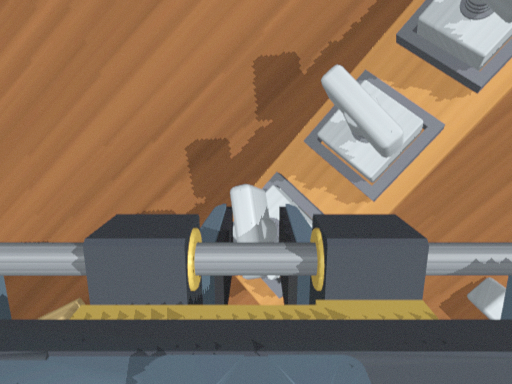

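View pics/a6scene.png

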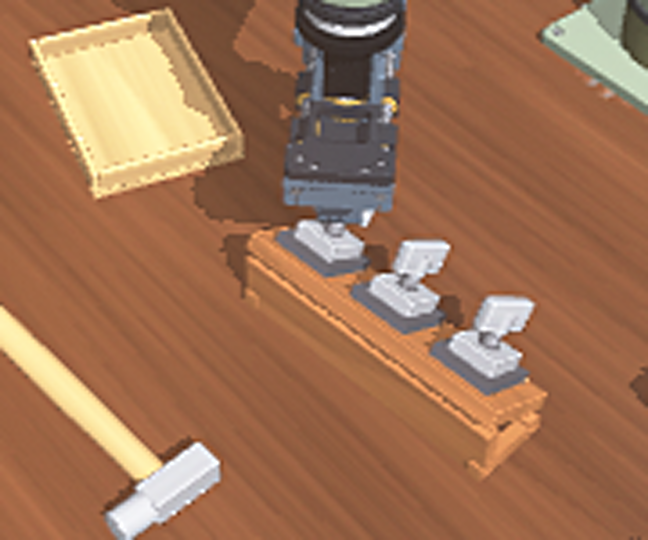

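>>> {"name": "apply_moves", "arguments": {
  "plan": [
    {"jaw": 0.74,"delta_pos": [0,0,0],"spin": 0.03},
    {"jaw": 0.74,"delta_pos": [0,0,0],"spin": 0.06},
    {"jaw": 0.74,"delta_pos": [0,0,0],"spin": 0.09},
    {"jaw": 0.74,"delta_pos": [0,0,0],"spin": 0.12},
    {"jaw": 0.74,"delta_pos": [0,0,0],"spin": 0.15},
    {"jaw": 0.74,"delta_pos": [0,0,0],"spin": 0.18},
    {"jaw": 0.74,"delta_pos": [0,0,0],"spin": 0.21},
    {"jaw": 0.74,"delta_pos": [0,0,0],"spin": 0.24}
  ]
}}

```text
time_s: 10.4
ee_pos: [470.7, 25.2, 58.6]
ee_rot: [180.0, 0.1, 122.4]
force: [-1.8, 1.3, 7.0]
gripper_width: 25.2
```

```bash
python3 st.py a7 wrist
```

```text
10.4 [470.7  25.2  58.6] [1.800e+02 1.000e-01 1.224e+02] 25.2 [-1.83  1.32  6.98] [0.364 0.179 1.758]
```

View pics/a7wrist.png

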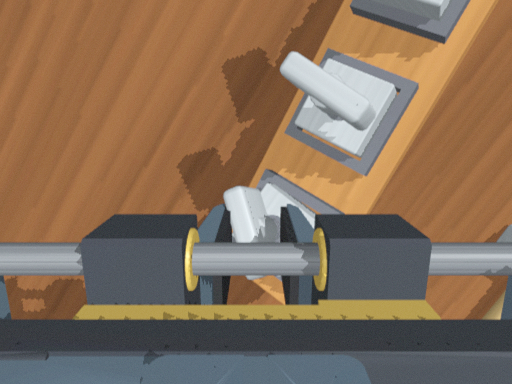

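>>> {"name": "apply_moves", "arguments": {
  "plan": [
    {"jaw": 0.74,"delta_pos": [0,0,0],"spin": -0.1},
    {"jaw": 0.7,"delta_pos": [0,0,0],"spin": -0.22},
    {"jaw": 0.6,"delta_pos": [0,0,0],"spin": -0.28},
    {"jaw": 0.5,"delta_pos": [0,0,0],"spin": -0.3},
    {"jaw": 0.5,"delta_pos": [0,0,-15],"spin": -0.3},
    {"jaw": 0.5,"delta_pos": [0,0,-30],"spin": -0.3},
    {"jaw": 0.5,"delta_pos": [0,0,-50],"spin": -0.3},
    {"jaw": 0.5,"delta_pos": [0,0,-70],"spin": -0.3}
  ]
}}

```text
time_s: 11.45
ee_pos: [471.1, 25.2, 129.1]
ee_rot: [179.9, 0.1, 139.5]
force: [0.7, -0.5, -0.7]
gripper_width: 45.9
```

```bash
python3 st.py a8 wrist scene; python3 - <<'E'
from h import *
c=cal('wrist')
T=rackT(485.6,106.4,.1065)
overlay('a8wrist.png',f'oa8.png',c,T,(.6,.1,0.05),(180,90),(200,150),4,-1.8)
E
```

```text
11.45 [471.1  25.2 129.1] [1.799e+02 1.000e-01 1.395e+02] 45.9 [ 0.69 -0.5  -0.73] [ 0.058 -0.056 -0.028]
```

View pics/oa8.png

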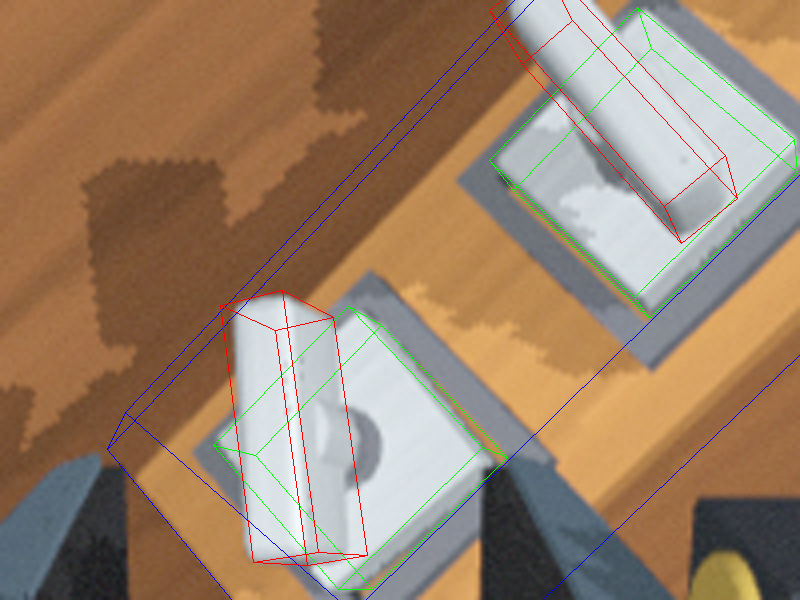

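View pics/a8scene.png

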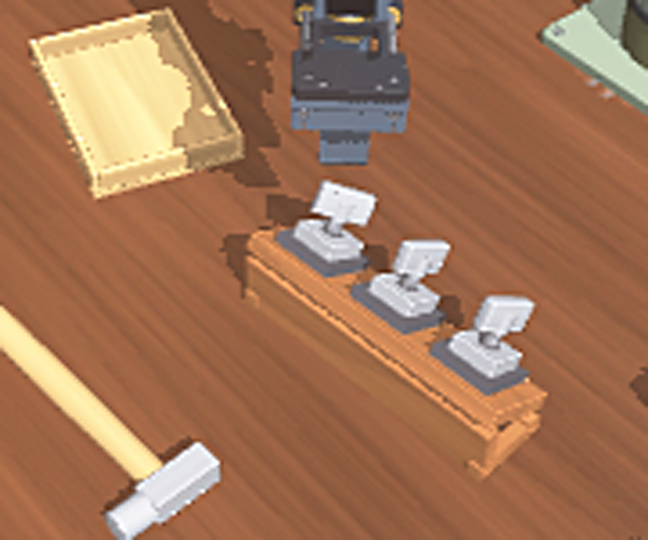

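>>> {"name": "apply_moves", "arguments": {
  "plan": [
    {"jaw": 0.6,"delta_pos": [20,18,0],"spin": -0.18},
    {"jaw": 0.6,"delta_pos": [40,36,0],"spin": -0.36},
    {"jaw": 0.6,"delta_pos": [57.5,54,0],"spin": -0.54},
    {"jaw": 0.6,"delta_pos": [57.5,54,10],"spin": -0.72},
    {"jaw": 0.6,"delta_pos": [57.5,54,25],"spin": -0.74},
    {"jaw": 0.6,"delta_pos": [57.5,54,40],"spin": -0.74},
    {"jaw": 0.6,"delta_pos": [57.5,54,56],"spin": -0.74},
    {"jaw": 0.6,"delta_pos": [57.5,54,71],"spin": -0.74}
  ]
}}

```text
time_s: 12.55
ee_pos: [464.2, 103.7, 57.8]
ee_rot: [-180.0, 0.3, -178.2]
force: [0.1, 0.1, -0.8]
gripper_width: 36.8
```

```bash
python3 st.py b1 wrist
```

```text
12.55 [464.2 103.7  57.8] [-180.     0.3 -178.2] 36.8 [ 0.14  0.1  -0.76] [ 0.126 -0.021 -0.018]
```

View pics/b1wrist.png

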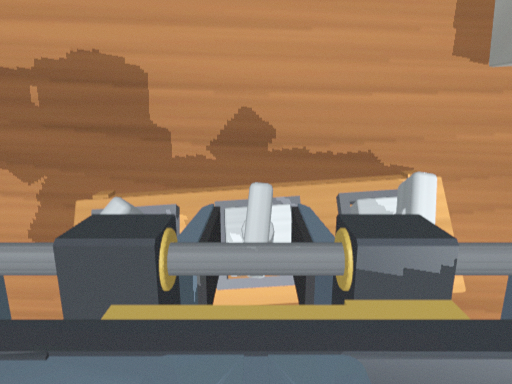

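>>> {"name": "apply_moves", "arguments": {
  "plan": [
    {"jaw": 0.74,"delta_pos": [1,0,0],"spin": 0.13},
    {"jaw": 0.74,"delta_pos": [1,0,0],"spin": 0.26},
    {"jaw": 0.74,"delta_pos": [1,0,0],"spin": 0.39},
    {"jaw": 0.74,"delta_pos": [1,0,0],"spin": 0.52},
    {"jaw": 0.74,"delta_pos": [1,0,0],"spin": 0.65},
    {"jaw": 0.74,"delta_pos": [1,0,0],"spin": 0.78},
    {"jaw": 0.74,"delta_pos": [1,0,0],"spin": 0.91},
    {"jaw": 0.74,"delta_pos": [1,0,0],"spin": 1.0}
  ]
}}

```text
time_s: 13.6
ee_pos: [461.0, 103.2, 55.7]
ee_rot: [-180.0, 0.1, 124.3]
force: [-0.4, -0.9, 0.2]
gripper_width: 23.7
```

```bash
python3 st.py b2 wrist
```

```text
13.6 [461.  103.2  55.7] [-1.800e+02  1.000e-01  1.243e+02] 23.7 [-0.41 -0.9   0.18] [-0.002  0.162  0.031]
```

View pics/b2wrist.png

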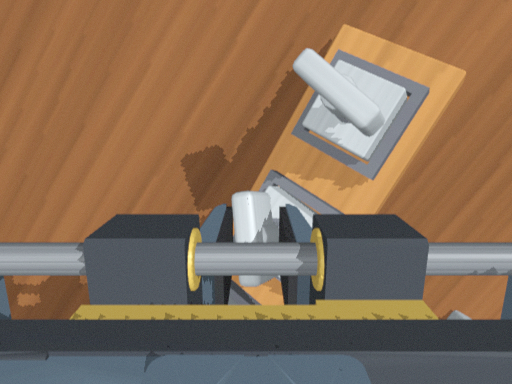

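>>> {"name": "apply_moves", "arguments": {
  "plan": [
    {"jaw": 0.72,"delta_pos": [0,0,-1],"spin": 0.1},
    {"jaw": 0.71,"delta_pos": [0,0,-1],"spin": 0.2},
    {"jaw": 0.7,"delta_pos": [0,0,-1],"spin": 0.3},
    {"jaw": 0.7,"delta_pos": [0,0,-1],"spin": 0.4},
    {"jaw": 0.7,"delta_pos": [0,0,-1],"spin": 0.5},
    {"jaw": 0.7,"delta_pos": [0,0,-1],"spin": 0.6},
    {"jaw": 0.7,"delta_pos": [0,0,-1],"spin": 0.68},
    {"jaw": 0.7,"delta_pos": [0,0,-1],"spin": 0.72}
  ]
}}

```text
time_s: 14.65
ee_pos: [459.5, 102.7, 56.2]
ee_rot: [-179.9, 0.1, 82.9]
force: [-2.7, -1.1, 1.8]
gripper_width: 27.8
```

```bash
python3 st.py b3 wrist scene side
```

```text
14.65 [459.5 102.7  56.2] [-1.799e+02  1.000e-01  8.290e+01] 27.8 [-2.68 -1.14  1.75] [-0.174  0.456  0.094]
```

View pics/b3wrist.png

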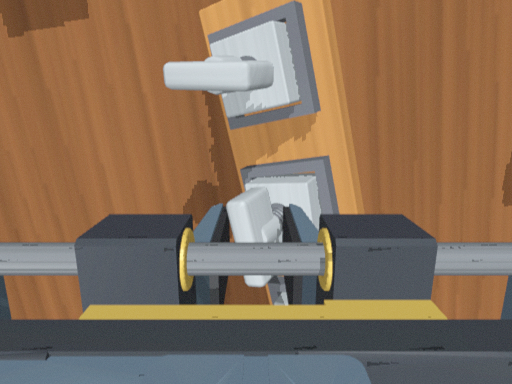

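View pics/b3scene.png

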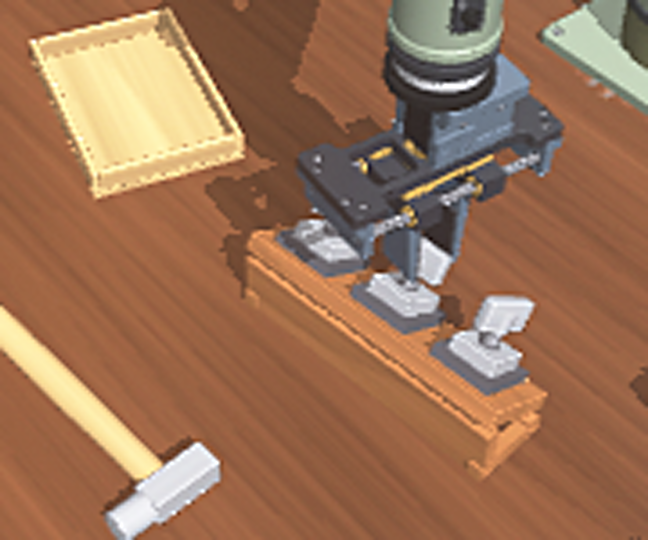

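View pics/b3side.png

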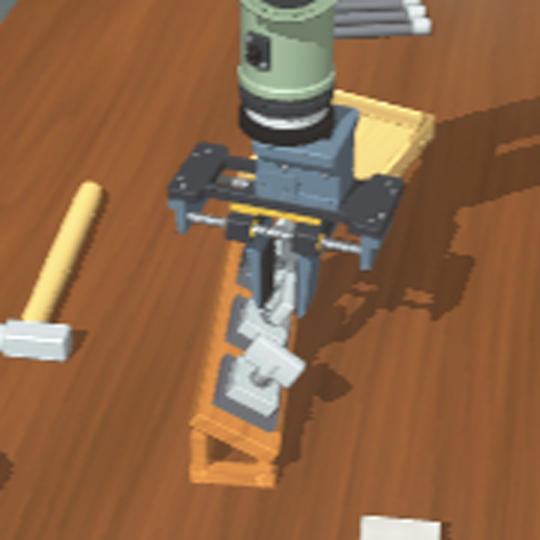

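>>> {"name": "apply_moves", "arguments": {
  "plan": [
    {"jaw": 0.7,"delta_pos": [1,3,1],"spin": -0.1},
    {"jaw": 0.7,"delta_pos": [1,3,3.5],"spin": -0.23},
    {"jaw": 0.7,"delta_pos": [1,3,3.5],"spin": -0.23},
    {"jaw": 0.75,"delta_pos": [1,3,3.5],"spin": -0.23},
    {"jaw": 0.8,"delta_pos": [1,3,3.5],"spin": -0.23},
    {"jaw": 0.9,"delta_pos": [1,3,3.5],"spin": -0.23},
    {"jaw": 0.9,"delta_pos": [1,3,3.5],"spin": -0.23},
    {"jaw": 0.9,"delta_pos": [1,3,3.5],"spin": -0.23}
  ],
  "squeeze": 6
}}

```text
time_s: 15.8
ee_pos: [460.4, 103.3, 52.6]
ee_rot: [-179.6, 0.1, 96.1]
force: [-7.1, 0.7, 5.3]
gripper_width: 22.6
```

```bash
python3 st.py b4 wrist scene side
```

```text
15.8 [460.4 103.3  52.6] [-1.796e+02  1.000e-01  9.610e+01] 22.6 [-7.07  0.7   5.33] [ 0.015  1.202 -0.066]
```

View pics/b4wrist.png

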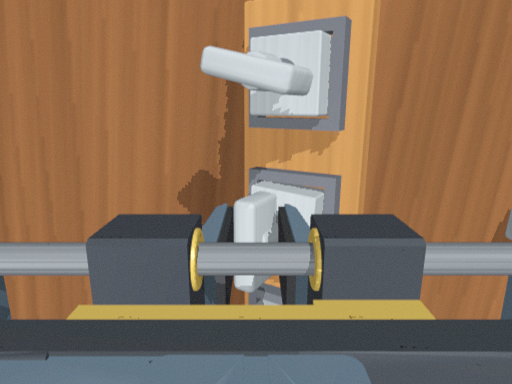

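View pics/b4side.png

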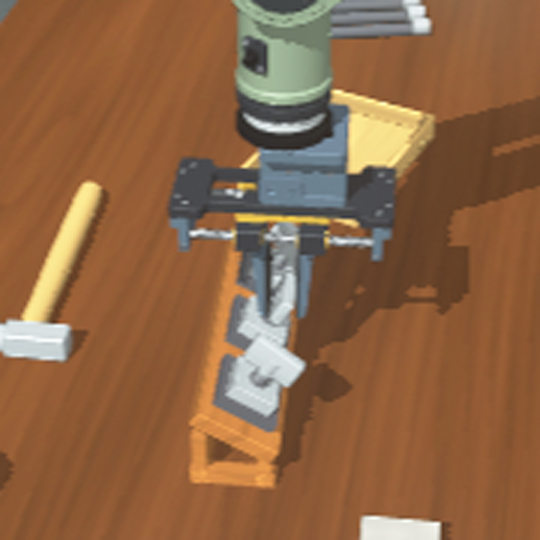

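>>> {"name": "apply_moves", "arguments": {
  "plan": [
    {"jaw": 0.9,"delta_pos": [0,-1,-1],"spin": 0},
    {"jaw": 0.9,"delta_pos": [0,-2,-3],"spin": 0},
    {"jaw": 0.9,"delta_pos": [0,-3,-5],"spin": 0},
    {"jaw": 0.9,"delta_pos": [0,-4,-7],"spin": 0},
    {"jaw": 0.9,"delta_pos": [0,-5,-9],"spin": 0},
    {"jaw": 0.9,"delta_pos": [0,-6,-11],"spin": 0},
    {"jaw": 0.9,"delta_pos": [0,-7,-13],"spin": 0},
    {"jaw": 0.9,"delta_pos": [0,-8,-14],"spin": 0}
  ],
  "squeeze": 12
}}

```text
time_s: 16.95
ee_pos: [451.3, 102.3, 66.3]
ee_rot: [-179.5, 0.1, 96.1]
force: [-0.6, 0.4, -3.1]
gripper_width: 11.3
```

```bash
python3 st.py b5 wrist scene side
```

```text
16.95 [451.3 102.3  66.3] [-1.795e+02  1.000e-01  9.610e+01] 11.3 [-0.55  0.45 -3.09] [ 0.03  -0.084 -0.032]
```

View pics/b5wrist.png

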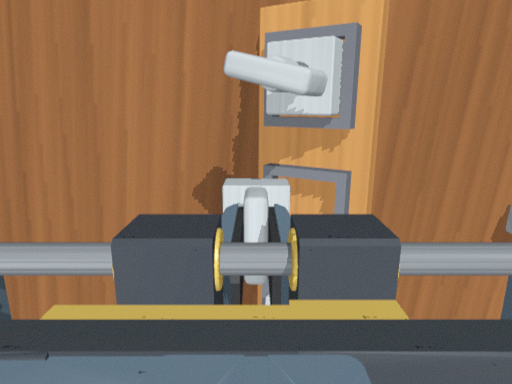

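View pics/b5side.png

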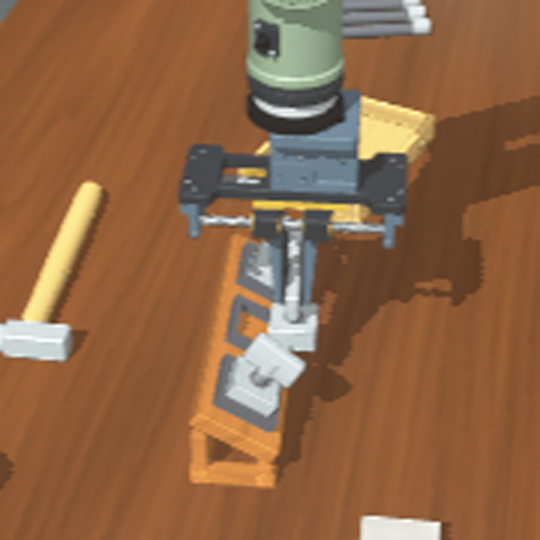

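View pics/b5scene.png

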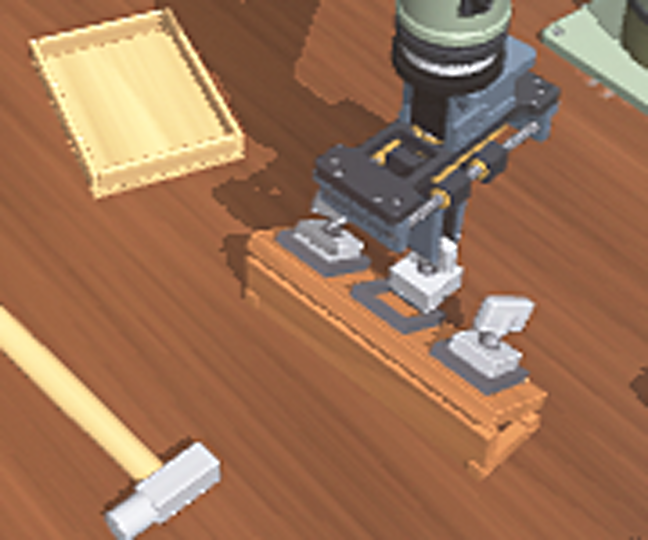

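>>> {"name": "apply_moves", "arguments": {
  "plan": [
    {"jaw": 0.95,"delta_pos": [0,0,0],"spin": 0},
    {"jaw": 0.95,"delta_pos": [0,0,-6],"spin": 0},
    {"jaw": 0.95,"delta_pos": [0,0,-18],"spin": 0},
    {"jaw": 0.95,"delta_pos": [0,0,-32],"spin": 0},
    {"jaw": 0.95,"delta_pos": [0,0,-48],"spin": 0},
    {"jaw": 0.95,"delta_pos": [0,0,-64],"spin": 0},
    {"jaw": 0.95,"delta_pos": [0,0,-80],"spin": 0},
    {"jaw": 0.95,"delta_pos": [0,0,-90],"spin": 0}
  ],
  "squeeze": 25
}}

```text
time_s: 18.1
ee_pos: [453.3, 102.7, 158.2]
ee_rot: [-179.7, 0.1, 96.1]
force: [0.6, -0.3, -2.9]
gripper_width: 11.8
```

```bash
python3 - <<'E'
from h import *
s=env.state(); print(s['ee_pos'],s['ee_rot'],s['gripper_width'],s['force'])
a=cams.grab_frame('scene');b=cams.grab_frame('side');save(a,'b6sc.png');save(b,'b6si.png')
z=cv2.resize(a[110:190,170:250],(600,600),interpolation=cv2.INTER_CUBIC);save(z,'trs.png')
z=cv2.resize(b[130:200,240:330],(720,560),interpolation=cv2.INTER_CUBIC);save(z,'tri.png')
z=cv2.resize(b[100:260,190:330],(525,600),interpolation=cv2.INTER_CUBIC);save(z,'b6z.png')
E
```

```text
[453.266754   102.71883225 158.16197909] [-1.79687705e+02  7.09319986e-02  9.60995393e+01] 11.771028703033341 [ 0.58361978 -0.30940043 -2.94660027]
```

View pics/trs.png

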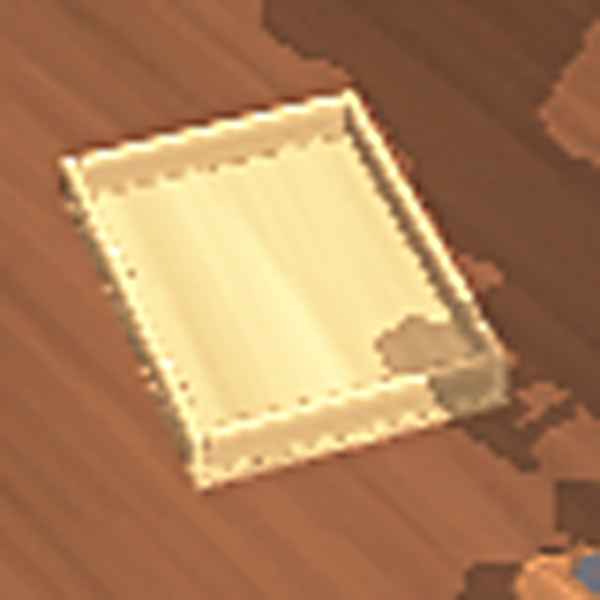

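View pics/tri.png

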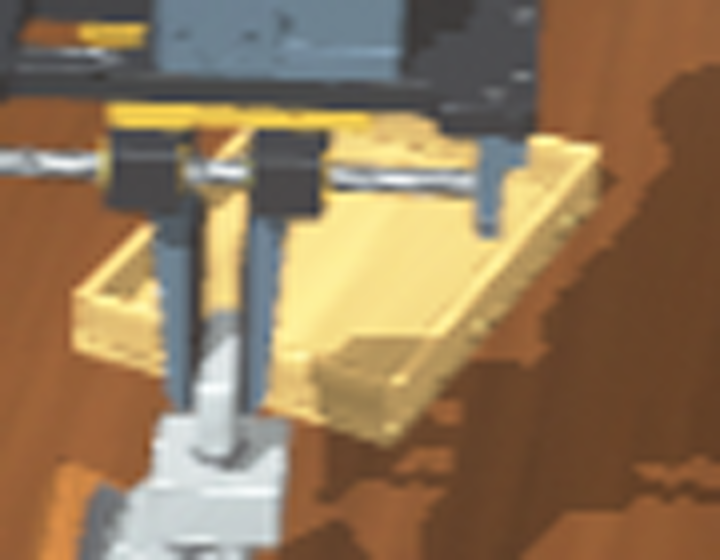

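View pics/b6z.png

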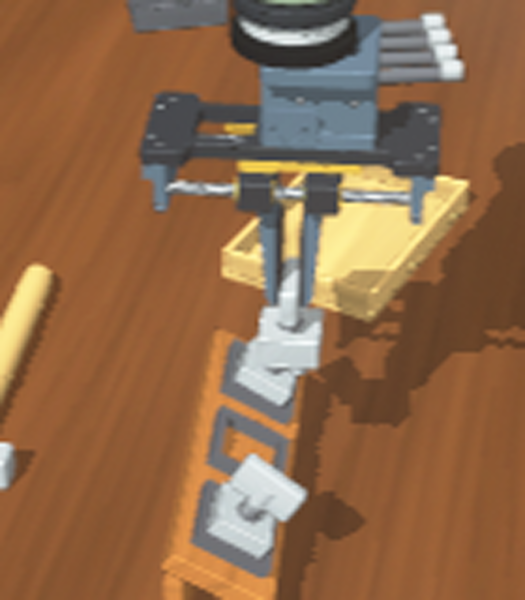

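```bash
python3 - <<'E'
from h import *
from scipy.optimize import least_squares
cs=cal('scene');ci=cal('side')
o=[]
S=lambda u:np.array(u)/7.5+[170,110]; I=lambda u:np.array(u)/8+[240,130]
for (a,b,z),u in [((1,1,28),(203,432)),((-1,1,28),(505,355)),((-1,-1,28),(350,93)),((1,-1,28),(68,160)),((1,1,0),(200,488)),((-1,1,0),(505,400))]: o.append((cs,(70*a,100*b,z),S(u)))
for (a,b,z),u in [((1,1,28),(78,292)),((-1,1,28),(398,390)),((-1,-1,28),(598,148)),((1,1,0),(78,350)),((-1,1,0),(392,440))]: o.append((ci,(70*a,100*b,z),I(u)))
def f(p): 
    T=rackT(*p); return np.concatenate([proj(None,(T@[*P,1])[:3],c)[0]-u for c,P,u in o])
R=least_squares(f,[468,-255,-.3],loss='soft_l1');print(R.x,np.degrees(R.x[2]),f(R.x).round(1).reshape(-1,2).tolist())
T=rackT(*R.x)
for y in (-45,45): print((T@[0,y,6,1])[:3])
# nut bottom predicted
for dz in (-10,-3,5): print(dz,[((p-[190,100])*3.75).round() for p in proj('side',[[453.3,102.7,158.2+dz]])])
E
```

```text
[ 4.70013649e+02 -2.64654309e+02 -2.84345628e-01] -16.291804386833135 [[-0.6, 1.1], [1.2, -0.2], [0.7, -0.7], [-0.6, -0.2], [0.6, 0.1], [1.3, 0.3], [-0.5, -0.7], [-0.2, -1.1], [0.1, -1.0], [-0.4, -0.6], [0.2, 0.1]]
[ 457.38982561 -307.84735361    6.        ]
[ 482.63747296 -221.46126502    6.        ]
-10 [array([290., 349.])]
-3 [array([290., 341.])]
5 [array([290., 331.])]
```

>>> {"name": "apply_moves", "arguments": {
  "plan": [
    {"jaw": 0.95,"delta_pos": [-15,-1,0],"spin": 0},
    {"jaw": 0.95,"delta_pos": [-40,-4,0],"spin": 0},
    {"jaw": 0.95,"delta_pos": [-75,-7,0],"spin": 0},
    {"jaw": 0.95,"delta_pos": [-115,-11,0],"spin": 0},
    {"jaw": 0.95,"delta_pos": [-155,-15,0],"spin": 0},
    {"jaw": 0.95,"delta_pos": [-195,-19,0],"spin": 0},
    {"jaw": 0.95,"delta_pos": [-230,-22,0],"spin": 0},
    {"jaw": 0.95,"delta_pos": [-255,-24,0],"spin": 0}
  ]
}}

```text
time_s: 19.2
ee_pos: [455.8, -155.6, 157.7]
ee_rot: [-179.6, 0.1, 96.0]
force: [0.4, 0.6, -2.6]
gripper_width: 11.5
```

>>> {"name": "apply_moves", "arguments": {
  "plan": [
    {"jaw": 0.95,"delta_pos": [-25,-2,5],"spin": 0},
    {"jaw": 0.95,"delta_pos": [-55,-5,15],"spin": 0},
    {"jaw": 0.95,"delta_pos": [-90,-9,30],"spin": 0},
    {"jaw": 0.95,"delta_pos": [-120,-12,45],"spin": 0},
    {"jaw": 0.95,"delta_pos": [-138,-14,60],"spin": 0},
    {"jaw": 0.95,"delta_pos": [-145,-14,75],"spin": 0},
    {"jaw": 0.95,"delta_pos": [-145,-14,90],"spin": 0},
    {"jaw": 0.95,"delta_pos": [-145,-14,100],"spin": 0}
  ]
}}

```text
time_s: 20.2
ee_pos: [456.0, -300.3, 56.8]
ee_rot: [-179.6, -0.0, 96.1]
force: [0.4, -0.6, -3.0]
gripper_width: 11.8
```

```bash
python3 - <<'E'
from h import *
s=env.state(); print(s['ee_pos'],s['ee_rot'],s['gripper_width'],s['force'])
a=cams.grab_frame('scene');b=cams.grab_frame('side')
z=cv2.resize(a[90:190,160:260],(400,400),interpolation=cv2.INTER_CUBIC)
y=cv2.resize(b[90:190,230:330],(400,400),interpolation=cv2.INTER_CUBIC);save(np.hstack([z,y]),'b7.png')
E
```

```text
[ 455.96082439 -300.27287477   56.80291313] [-1.79573648e+02 -1.62711600e-02  9.60559439e+01] 11.806666511960929 [ 0.41933553 -0.60608256 -2.99449012]
```

View pics/b7.png

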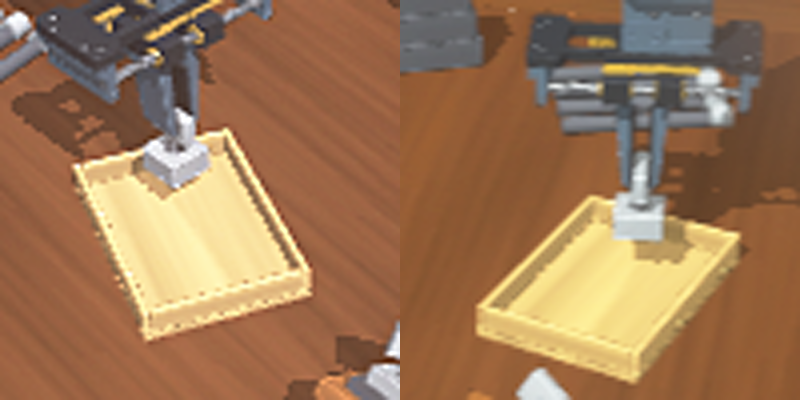

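>>> {"name": "apply_moves", "arguments": {
  "plan": [
    {"jaw": 0.95,"delta_pos": [0,0,8],"spin": 0},
    {"jaw": 0.95,"delta_pos": [0,0,16],"spin": 0},
    {"jaw": 0.95,"delta_pos": [0,0,24],"spin": 0},
    {"jaw": 0.95,"delta_pos": [0,0,30],"spin": 0},
    {"jaw": 0.95,"delta_pos": [0,0,33],"spin": 0},
    {"jaw": 0.95,"delta_pos": [0,0,35],"spin": 0},
    {"jaw": 0.95,"delta_pos": [0,0,36],"spin": 0},
    {"jaw": 0.95,"delta_pos": [0,0,37],"spin": 0}
  ]
}}

```text
time_s: 21.3
ee_pos: [455.5, -300.2, 19.9]
ee_rot: [-179.5, -0.0, 96.1]
force: [-0.1, -0.3, -3.2]
gripper_width: 12.1
```

```bash
cat > tr.py <<'E'
from h import *
import sys
s=env.state(); print(s['ee_pos'],s['gripper_width'],s['force'])
a=cams.grab_frame('scene');b=cams.grab_frame('side')
z=cv2.resize(a[90:190,160:260],(400,400),interpolation=cv2.INTER_CUBIC)
y=cv2.resize(b[90:190,230:330],(400,400),interpolation=cv2.INTER_CUBIC);save(np.hstack([z,y]),sys.argv[1])
E
python3 tr.py b8.png
```

```text
[ 455.51937793 -300.19007548   19.86777857] 12.11082427449611 [-0.1339274  -0.29430245 -3.20427533]
```

View pics/b8.png

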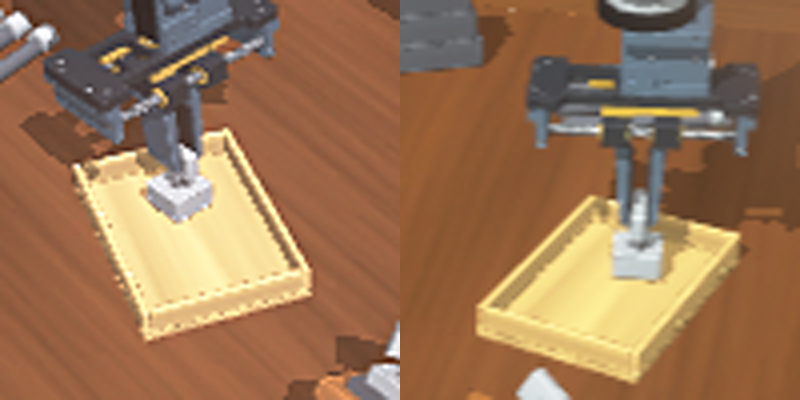

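Not touching yet; keep lowering in 1 mm steps.

>>> {"name": "apply_moves", "arguments": {
  "plan": [
    {"jaw": 0.95,"delta_pos": [0,0,1],"spin": 0},
    {"jaw": 0.95,"delta_pos": [0,0,2],"spin": 0},
    {"jaw": 0.95,"delta_pos": [0,0,3],"spin": 0},
    {"jaw": 0.95,"delta_pos": [0,0,4],"spin": 0},
    {"jaw": 0.95,"delta_pos": [0,0,5],"spin": 0},
    {"jaw": 0.95,"delta_pos": [0,0,6],"spin": 0},
    {"jaw": 0.95,"delta_pos": [0,0,6],"spin": 0},
    {"jaw": 0.95,"delta_pos": [0,0,6],"spin": 0}
  ]
}}

```text
time_s: 22.4
ee_pos: [455.3, -300.1, 13.9]
ee_rot: [-179.5, -0.0, 96.1]
force: [-0.6, 0.7, -0.4]
gripper_width: 12.1
```

>>> {"name": "apply_moves", "arguments": {
  "plan": [
    {"jaw": 0.95,"delta_pos": [0,0,1],"spin": 0},
    {"jaw": 0.95,"delta_pos": [0,0,1],"spin": 0},
    {"jaw": 0.85,"delta_pos": [0,0,1],"spin": 0},
    {"jaw": 0.83,"delta_pos": [0,0,1],"spin": 0},
    {"jaw": 0.8,"delta_pos": [0,0,1],"spin": 0},
    {"jaw": 0.75,"delta_pos": [0,0,1],"spin": 0},
    {"jaw": 0.7,"delta_pos": [0,0,1],"spin": 0},
    {"jaw": 0.6,"delta_pos": [0,0,1],"spin": 0}
  ]
}}

```text
time_s: 23.4
ee_pos: [455.3, -300.1, 12.9]
ee_rot: [-179.5, -0.0, 96.1]
force: [-0.2, 0.2, 0.2]
gripper_width: 34.7
```

```bash
python3 tr.py b9.png
```

```text
[ 455.29642829 -300.12832847   12.89984053] 34.67232170360579 [-0.18691377  0.22674204  0.19379996]
```

View pics/b9.png

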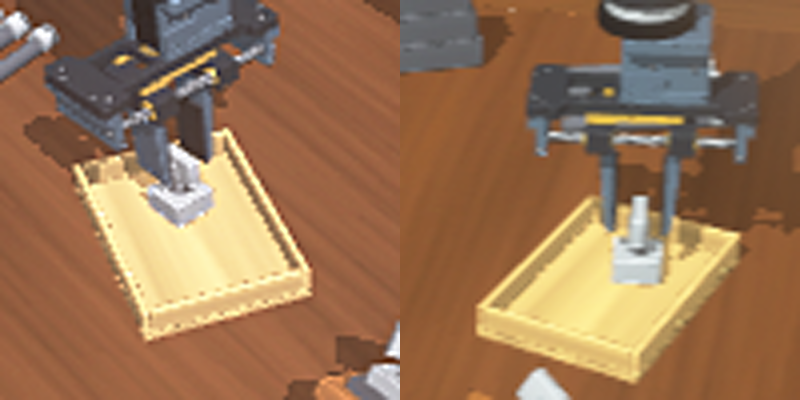

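>>> {"name": "apply_moves", "arguments": {
  "plan": [
    {"jaw": 0.6,"delta_pos": [0,0,-15],"spin": 0},
    {"jaw": 0.6,"delta_pos": [0,0,-40],"spin": 0},
    {"jaw": 0.6,"delta_pos": [20,2,-75],"spin": 0},
    {"jaw": 0.6,"delta_pos": [60,6,-110],"spin": -0.17},
    {"jaw": 0.6,"delta_pos": [110,12,-125],"spin": -0.34},
    {"jaw": 0.6,"delta_pos": [160,17,-130],"spin": -0.51},
    {"jaw": 0.6,"delta_pos": [210,22,-130],"spin": -0.68},
    {"jaw": 0.6,"delta_pos": [260,27,-130],"spin": -0.85}
  ]
}}

```text
time_s: 24.5
ee_pos: [456.0, -37.2, 144.3]
ee_rot: [-179.8, -0.3, 145.1]
force: [0.6, 0.3, -0.1]
gripper_width: 36.1
```

```bash
cat > go.py <<'E'
from h import *
import sys
x,y,z,h=map(float,sys.argv[1:5]); s=env.state(); p=s['ee_pos']; yaw=np.radians(s['ee_rot'][2]); d=np.array([x,y,z])-p
tx=np.array([np.cos(yaw),np.sin(yaw),0]); ty=np.array([np.sin(yaw),-np.cos(yaw),0])
head=np.degrees(yaw)-90; sp=(head-h+90)%180-90
print('delta',(d@tx).round(1),(d@ty).round(1),(-d[2]).round(1),'spin',np.radians(sp).round(3),'q6',s['qpos'][5].round(1), p.round(1),np.degrees(yaw).round(1))
E
python3 go.py 452 183.5 140 92
```

```text
delta 129.6 178.7 4.3 spin -0.644 q6 -61.1 [456.  -37.2 144.3] 145.1
```

>>> {"name": "apply_moves", "arguments": {
  "plan": [
    {"jaw": 0.6,"delta_pos": [20,28,0],"spin": -0.15},
    {"jaw": 0.6,"delta_pos": [45,62,0],"spin": -0.3},
    {"jaw": 0.6,"delta_pos": [72,100,0],"spin": -0.45},
    {"jaw": 0.6,"delta_pos": [100,138,0],"spin": -0.6},
    {"jaw": 0.6,"delta_pos": [122,168,0],"spin": -0.64},
    {"jaw": 0.6,"delta_pos": [129.5,178.5,4],"spin": -0.64},
    {"jaw": 0.6,"delta_pos": [129.5,178.5,14],"spin": -0.64},
    {"jaw": 0.6,"delta_pos": [129.5,178.5,24],"spin": -0.64}
  ]
}}

```text
time_s: 25.5
ee_pos: [451.6, 182.1, 119.5]
ee_rot: [-179.9, -0.4, -178.3]
force: [0.8, -0.3, 0.4]
gripper_width: 36.6
```

```bash
python3 st.py c1 wrist; python3 - <<'E'
from h import *
c=cal('wrist')
T=rackT(485.6,106.4,.1065)
overlay('c1wrist.png',f'oc1.png',c,T,(.6,-9,0.1),(180,110),(200,150),4,-1.8)
E
python3 go.py 452 183.5 57 92
```

```text
25.5 [451.6 182.1 119.5] [-179.9   -0.4 -178.3] 36.6 [ 0.83 -0.28  0.35] [ 0.092 -0.056 -0.004]
delta -1.5 1.8 61.2 spin -0.006 q6 -71.2 [450.6 181.7 118.2] -178.3
```

View pics/oc1.png

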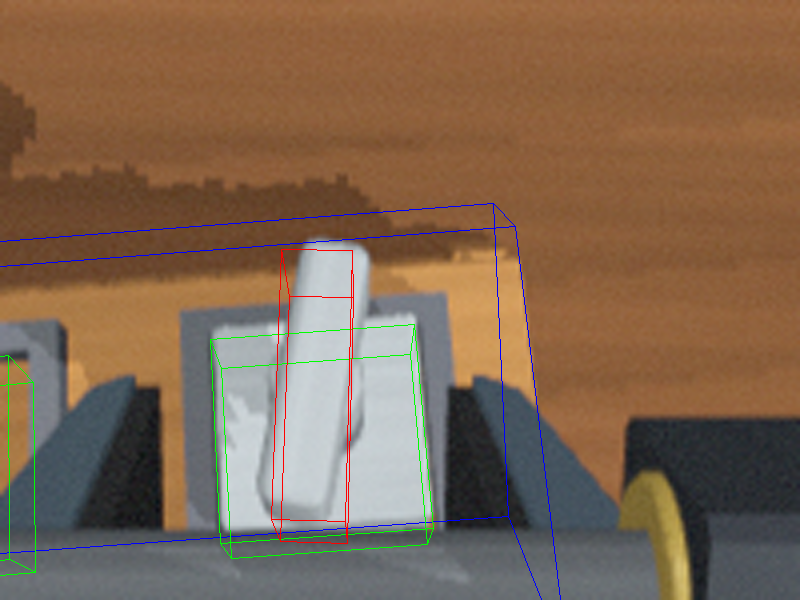

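>>> {"name": "apply_moves", "arguments": {
  "plan": [
    {"jaw": 0.6,"delta_pos": [-1.5,2,10],"spin": 0.1},
    {"jaw": 0.6,"delta_pos": [-1.5,2,24],"spin": 0.1},
    {"jaw": 0.6,"delta_pos": [-1.5,2,38],"spin": 0.1},
    {"jaw": 0.6,"delta_pos": [-1.5,2,52],"spin": 0.1},
    {"jaw": 0.6,"delta_pos": [-1.5,2,61],"spin": 0.1},
    {"jaw": 0.7,"delta_pos": [-1.5,2,61],"spin": 0.1},
    {"jaw": 0.74,"delta_pos": [-1.5,2,61],"spin": 0.2},
    {"jaw": 0.74,"delta_pos": [-1.5,2,61],"spin": 0.3}
  ]
}}

```text
time_s: 26.55
ee_pos: [452.0, 183.8, 57.6]
ee_rot: [-179.8, -0.4, 164.3]
force: [-0.8, -0.9, 0.2]
gripper_width: 23.6
```

```bash
python3 st.py c2 wrist;python3 go.py 452 183.5 57 36
```

```text
26.55 [452.  183.8  57.6] [-179.8   -0.4  164.3] 23.6 [-0.83 -0.9   0.25] [ 0.058 -0.044  0.024]
delta -0.1 -0.3 0.7 spin 0.666 q6 -53.5 [452.  183.8  57.7] 164.2
```

View pics/c2wrist.png

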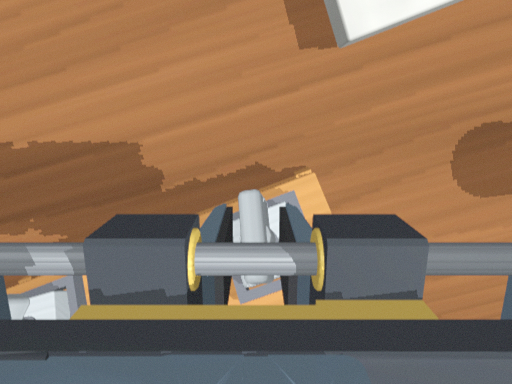

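>>> {"name": "apply_moves", "arguments": {
  "plan": [
    {"jaw": 0.74,"delta_pos": [0,0,0],"spin": 0.1},
    {"jaw": 0.74,"delta_pos": [0,0,0],"spin": 0.2},
    {"jaw": 0.74,"delta_pos": [0,0,0],"spin": 0.3},
    {"jaw": 0.74,"delta_pos": [0,0,0],"spin": 0.4},
    {"jaw": 0.74,"delta_pos": [0,0,0],"spin": 0.5},
    {"jaw": 0.74,"delta_pos": [0,0,0],"spin": 0.6},
    {"jaw": 0.74,"delta_pos": [0,0,0],"spin": 0.7},
    {"jaw": 0.74,"delta_pos": [0,0,0],"spin": 0.75}
  ]
}}

```text
time_s: 27.6
ee_pos: [451.8, 183.5, 58.1]
ee_rot: [-179.5, -0.1, 121.2]
force: [-0.8, -0.1, 1.3]
gripper_width: 23.3
```

```bash
python3 st.py c3 wrist;python3 go.py 450 183 56 -7
```

```text
27.6 [451.8 183.5  58.1] [-1.795e+02 -1.000e-01  1.212e+02] 23.3 [-0.78 -0.13  1.27] [-0.25   0.178  0.063]
delta 0.5 -1.8 2.1 spin 0.666 q6 -10.5 [451.8 183.5  58.1] 121.2
```

View pics/c3wrist.png

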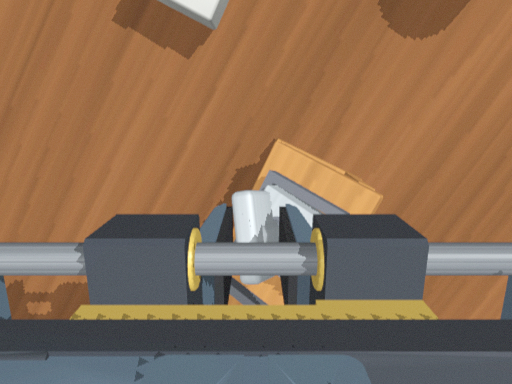

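Turning freely, torque 0.06 N m. Continue past the row direction.

>>> {"name": "apply_moves", "arguments": {
  "plan": [
    {"jaw": 0.72,"delta_pos": [0,-0.5,1],"spin": 0.1},
    {"jaw": 0.71,"delta_pos": [0,-1,1],"spin": 0.2},
    {"jaw": 0.7,"delta_pos": [0,-1,1],"spin": 0.3},
    {"jaw": 0.7,"delta_pos": [0,-1,1],"spin": 0.4},
    {"jaw": 0.7,"delta_pos": [0,-1,1],"spin": 0.5},
    {"jaw": 0.7,"delta_pos": [0,-1,1],"spin": 0.6},
    {"jaw": 0.7,"delta_pos": [0,-1,1],"spin": 0.66},
    {"jaw": 0.7,"delta_pos": [0,-1,1],"spin": 0.68}
  ]
}}

```text
time_s: 28.65
ee_pos: [450.4, 182.8, 57.3]
ee_rot: [-179.5, 0.2, 82.3]
force: [-2.2, -0.1, 1.8]
gripper_width: 27.5
```

```bash
python3 st.py c4 wrist;python3 go.py 451 183.3 52.5 6
```

```text
28.65 [450.4 182.8  57.3] [-179.5    0.2   82.3] 27.5 [-2.16 -0.06  1.84] [-0.179  0.526  0.022]
delta 0.5 0.6 4.8 spin -0.24 q6 28.4 [450.4 182.9  57.3] 82.2
```

View pics/c4wrist.png

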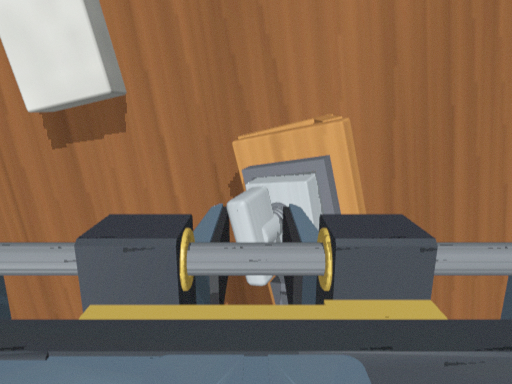

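Same picture as for the first good screw. Square up and clamp.

>>> {"name": "apply_moves", "arguments": {
  "plan": [
    {"jaw": 0.7,"delta_pos": [0.5,1,2],"spin": -0.1},
    {"jaw": 0.7,"delta_pos": [0.5,1,4.5],"spin": -0.24},
    {"jaw": 0.7,"delta_pos": [0.5,1,4.5],"spin": -0.24},
    {"jaw": 0.75,"delta_pos": [0.5,1,4.5],"spin": -0.24},
    {"jaw": 0.8,"delta_pos": [0.5,1,4.5],"spin": -0.24},
    {"jaw": 0.9,"delta_pos": [0.5,1,4.5],"spin": -0.24},
    {"jaw": 0.9,"delta_pos": [0.5,1,4.5],"spin": -0.24},
    {"jaw": 0.9,"delta_pos": [0.5,1,4.5],"spin": -0.24}
  ],
  "squeeze": 6
}}

```text
time_s: 29.7
ee_pos: [451.3, 183.3, 52.9]
ee_rot: [-179.5, 0.1, 96.0]
force: [-2.3, 0.5, 2.4]
gripper_width: 21.9
```

```bash
python3 st.py c5 wrist
```

```text
29.7 [451.3 183.3  52.9] [-1.795e+02  1.000e-01  9.600e+01] 21.9 [-2.25  0.46  2.42] [ 0.151  0.237 -0.05 ]
```

View pics/c5wrist.png

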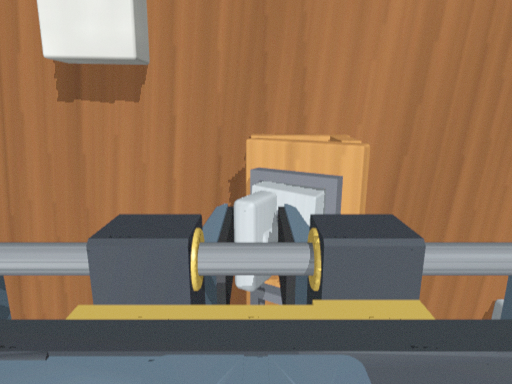

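>>> {"name": "apply_moves", "arguments": {
  "plan": [
    {"jaw": 0.9,"delta_pos": [0,-1,-1],"spin": 0},
    {"jaw": 0.9,"delta_pos": [0,-2,-3],"spin": 0},
    {"jaw": 0.9,"delta_pos": [0,-3,-5],"spin": 0},
    {"jaw": 0.9,"delta_pos": [0,-4,-7],"spin": 0},
    {"jaw": 0.9,"delta_pos": [0,-5,-9],"spin": 0},
    {"jaw": 0.9,"delta_pos": [0,-6,-11],"spin": 0},
    {"jaw": 0.9,"delta_pos": [0,-7,-13],"spin": 0},
    {"jaw": 0.9,"delta_pos": [0,-8,-14],"spin": 0}
  ],
  "squeeze": 12
}}

```text
time_s: 30.75
ee_pos: [442.2, 182.1, 66.6]
ee_rot: [-179.3, 0.1, 96.0]
force: [0.5, 0.4, -3.7]
gripper_width: 11.5
```

```bash
python3 st.py c6 wrist side
```

```text
30.75 [442.2 182.1  66.6] [-1.793e+02  1.000e-01  9.600e+01] 11.5 [ 0.54  0.45 -3.73] [-0.01  -0.041 -0.049]
```

View pics/c6side.png

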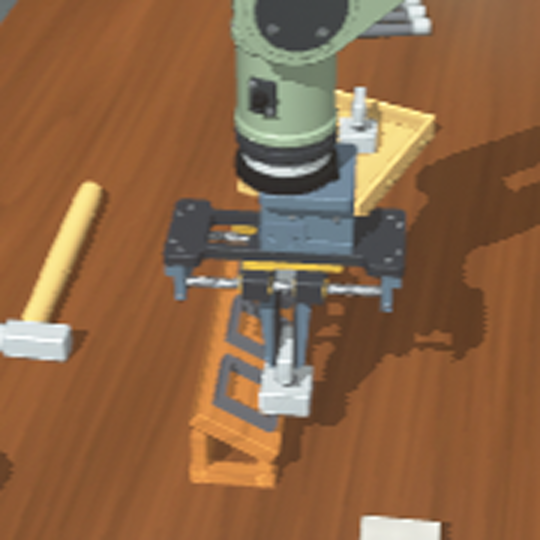

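View pics/c6wrist.png

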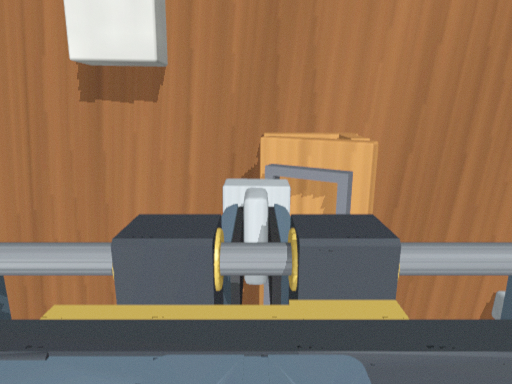

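>>> {"name": "apply_moves", "arguments": {
  "plan": [
    {"jaw": 0.95,"delta_pos": [0,0,0],"spin": 0},
    {"jaw": 0.95,"delta_pos": [0,0,-6],"spin": 0},
    {"jaw": 0.95,"delta_pos": [0,0,-18],"spin": 0},
    {"jaw": 0.95,"delta_pos": [0,0,-32],"spin": 0},
    {"jaw": 0.95,"delta_pos": [0,0,-48],"spin": 0},
    {"jaw": 0.95,"delta_pos": [0,0,-64],"spin": 0},
    {"jaw": 0.95,"delta_pos": [0,0,-82],"spin": 0},
    {"jaw": 0.95,"delta_pos": [0,0,-95],"spin": 0}
  ],
  "squeeze": 25
}}

```text
time_s: 31.85
ee_pos: [444.1, 182.7, 163.5]
ee_rot: [-179.5, 0.1, 96.0]
force: [0.3, 0.9, -2.9]
gripper_width: 12.2
```

```bash
python3 go.py 482 -222 160 6
```

```text
delta -406.5 -4.5 3.5 spin -0.0 q6 14.9 [444.1 182.7 163.5] 96.0
```

>>> {"name": "apply_moves", "arguments": {
  "plan": [
    {"jaw": 0.95,"delta_pos": [-15,0,0],"spin": 0},
    {"jaw": 0.95,"delta_pos": [-40,0,0],"spin": 0},
    {"jaw": 0.95,"delta_pos": [-75,-1,0],"spin": 0},
    {"jaw": 0.95,"delta_pos": [-115,-1,0],"spin": 0},
    {"jaw": 0.95,"delta_pos": [-155,-2,0],"spin": 0},
    {"jaw": 0.95,"delta_pos": [-195,-2,0],"spin": 0},
    {"jaw": 0.95,"delta_pos": [-230,-3,0],"spin": 0},
    {"jaw": 0.95,"delta_pos": [-260,-3,0],"spin": 0}
  ]
}}

```text
time_s: 32.85
ee_pos: [467.2, -78.4, 163.2]
ee_rot: [-179.4, 0.1, 95.9]
force: [0.5, 0.2, -2.2]
gripper_width: 11.9
```

```bash
python3 go.py 482 -222 60 6
```

```text
delta -144.4 -0.1 103.2 spin -0.001 q6 -16.6 [467.2 -78.4 163.2] 95.9
```

>>> {"name": "apply_moves", "arguments": {
  "plan": [
    {"jaw": 0.95,"delta_pos": [-25,0,0],"spin": 0},
    {"jaw": 0.95,"delta_pos": [-55,0,0],"spin": 0},
    {"jaw": 0.95,"delta_pos": [-90,0,15],"spin": 0},
    {"jaw": 0.95,"delta_pos": [-120,0,30],"spin": 0},
    {"jaw": 0.95,"delta_pos": [-138,0,48],"spin": 0},
    {"jaw": 0.95,"delta_pos": [-144,0,66],"spin": 0},
    {"jaw": 0.95,"delta_pos": [-144,0,84],"spin": 0},
    {"jaw": 0.95,"delta_pos": [-144,0,100],"spin": 0}
  ]
}}

```text
time_s: 33.85
ee_pos: [480.0, -221.7, 61.8]
ee_rot: [-179.3, -0.0, 95.9]
force: [-0.3, -0.2, -2.9]
gripper_width: 11.5
```

```bash
python3 tr.py c7.png
```

```text
[ 480.01667024 -221.70775121   61.84810419] 11.511419998680317 [-0.25294739 -0.21107963 -2.8552414 ]
```

View pics/c7.png

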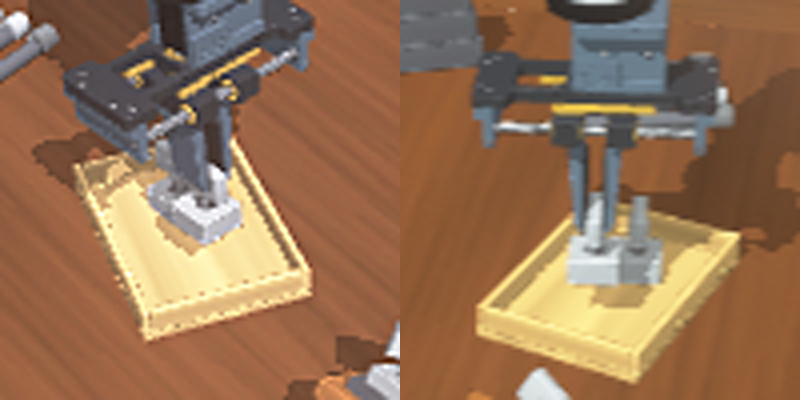

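>>> {"name": "apply_moves", "arguments": {
  "plan": [
    {"jaw": 0.95,"delta_pos": [0,0,10],"spin": 0},
    {"jaw": 0.95,"delta_pos": [0,0,20],"spin": 0},
    {"jaw": 0.95,"delta_pos": [0,0,30],"spin": 0},
    {"jaw": 0.95,"delta_pos": [0,0,37],"spin": 0},
    {"jaw": 0.95,"delta_pos": [0,0,40],"spin": 0},
    {"jaw": 0.95,"delta_pos": [0,0,42],"spin": 0},
    {"jaw": 0.95,"delta_pos": [0,0,43],"spin": 0},
    {"jaw": 0.95,"delta_pos": [0,0,44],"spin": 0}
  ]
}}

```text
time_s: 34.95
ee_pos: [478.3, -221.1, 17.2]
ee_rot: [-179.2, -0.1, 95.9]
force: [-0.1, -0.5, -3.3]
gripper_width: 12.0
```

>>> {"name": "apply_moves", "arguments": {
  "plan": [
    {"jaw": 0.95,"delta_pos": [0,0,0.5],"spin": 0},
    {"jaw": 0.95,"delta_pos": [0,0,1],"spin": 0},
    {"jaw": 0.95,"delta_pos": [0,0,1.5],"spin": 0},
    {"jaw": 0.95,"delta_pos": [0,0,2],"spin": 0},
    {"jaw": 0.95,"delta_pos": [0,0,2.5],"spin": 0},
    {"jaw": 0.95,"delta_pos": [0,0,3],"spin": 0},
    {"jaw": 0.95,"delta_pos": [0,0,3],"spin": 0},
    {"jaw": 0.95,"delta_pos": [0,0,3],"spin": 0}
  ]
}}

```text
time_s: 35.95
ee_pos: [478.3, -221.1, 14.7]
ee_rot: [-179.2, -0.1, 95.9]
force: [-1.4, 1.2, 5.2]
gripper_width: 11.7
```

Touched down (force −3.3 → +5.2). Release gently, then rise.

>>> {"name": "apply_moves", "arguments": {
  "plan": [
    {"jaw": 0.95,"delta_pos": [0,0,0],"spin": 0},
    {"jaw": 0.85,"delta_pos": [0,0,0],"spin": 0},
    {"jaw": 0.83,"delta_pos": [0,0,0],"spin": 0},
    {"jaw": 0.8,"delta_pos": [0,0,0],"spin": 0},
    {"jaw": 0.75,"delta_pos": [0,0,0],"spin": 0},
    {"jaw": 0.7,"delta_pos": [0,0,0],"spin": 0},
    {"jaw": 0.6,"delta_pos": [0,0,0],"spin": 0},
    {"jaw": 0.6,"delta_pos": [0,0,0],"spin": 0}
  ]
}}

```text
time_s: 36.95
ee_pos: [478.3, -221.1, 14.7]
ee_rot: [-179.2, -0.1, 95.9]
force: [0.2, 0.4, -0.2]
gripper_width: 36.0
```

```bash
python3 tr.py c8.png
```

```text
[ 478.28685245 -221.08946057   14.68971923] 36.048663852867065 [ 0.22992025  0.43698264 -0.23019224]
```

View pics/c8.png

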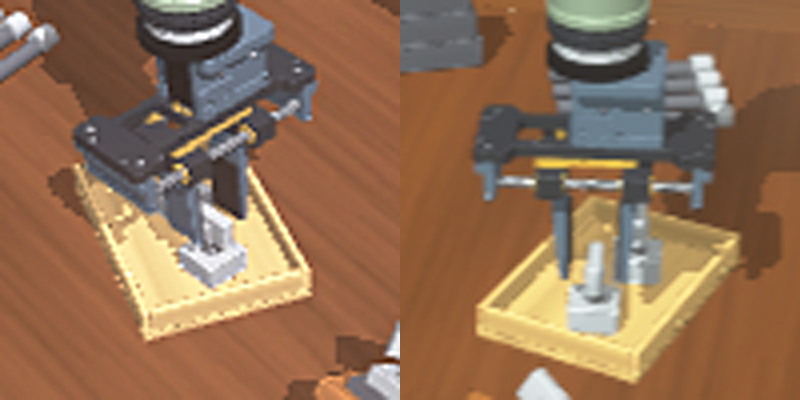

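>>> {"name": "apply_moves", "arguments": {
  "plan": [
    {"jaw": 0.6,"delta_pos": [0,0,-10],"spin": 0},
    {"jaw": 0.6,"delta_pos": [0,0,-25],"spin": 0},
    {"jaw": 0.6,"delta_pos": [0,0,-50],"spin": 0},
    {"jaw": 0.6,"delta_pos": [0,0,-80],"spin": 0},
    {"jaw": 0.6,"delta_pos": [0,0,-115],"spin": 0},
    {"jaw": 0.6,"delta_pos": [0,0,-150],"spin": 0},
    {"jaw": 0.6,"delta_pos": [0,0,-180],"spin": 0},
    {"jaw": 0.6,"delta_pos": [0,0,-200],"spin": 0}
  ]
}}

```text
time_s: 38.05
ee_pos: [481.7, -221.3, 217.7]
ee_rot: [-179.4, 0.0, 95.9]
force: [-0.7, -0.1, -0.5]
gripper_width: 36.0
```

>>> {"name": "apply_moves", "arguments": {
  "plan": [
    {"jaw": 0.6,"delta_pos": [-20,-10,0],"spin": 0},
    {"jaw": 0.6,"delta_pos": [-50,-30,0],"spin": 0},
    {"jaw": 0.6,"delta_pos": [-80,-50,0],"spin": 0},
    {"jaw": 0.6,"delta_pos": [-110,-70,0],"spin": 0},
    {"jaw": 0.6,"delta_pos": [-120,-80,0],"spin": 0},
    {"jaw": 0.6,"delta_pos": [-120,-80,0],"spin": 0},
    {"jaw": 0.6,"delta_pos": [-120,-80,0],"spin": 0},
    {"jaw": 0.6,"delta_pos": [-120,-80,0],"spin": 0}
  ]
}}

```text
time_s: 39.05
ee_pos: [415.0, -348.0, 218.8]
ee_rot: [-179.4, 0.0, 96.0]
force: [-0.1, -0.1, -0.4]
gripper_width: 36.3
```

```bash
python3 tr.py c9.png; python3 - <<'E'
from h import *
c=cal('wrist');a=cams.grab_frame('wrist');save(a,'c9w.png')
b=cams.grab_frame('scene');save(b,'c9s.png')
c2=cal('scene')
T=rackT(470,-264.7,-.284)
n=[]
im=cv2.imread('pics/c9s.png'); off=np.array([160,90]);k=6
o=cv2.resize(im[90:190,160:290],None,fx=k,fy=k,interpolation=cv2.INTER_CUBIC)
for x,y in((455.3,-300.1),(478.3,-221.1)):
    M=rackT(x,y,np.radians(6)); M[2,3]=6
    drawbox(o,box(M,(-20,-20,0),(20,20,22)),c2,(0,255,0),k,off); drawbox(o,box(M,(-6,-23,35),(6,23,61)),c2,(0,0,255),k,off)
drawbox(o,box(T,(-70,-100,0),(70,100,28)),c2,(255,0,255),k,off)
cv2.imwrite('pics/c9o.png',o)
E
```

```text
[ 415.03979731 -348.00910703  218.81505944] 36.309718182456336 [-0.0985412  -0.1205027  -0.36605396]
```

View pics/c9.png

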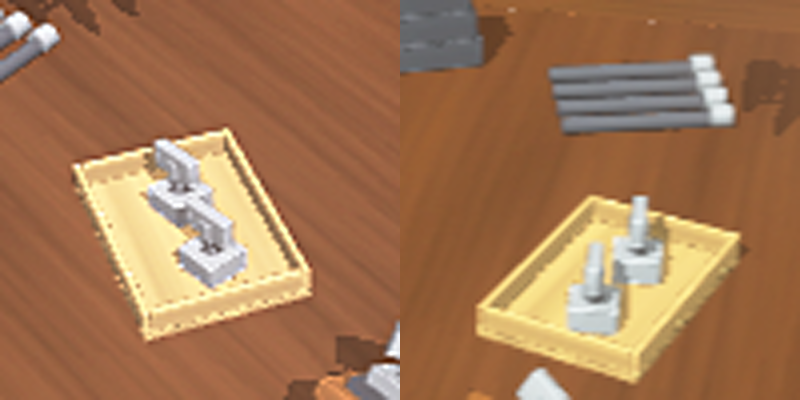

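View pics/c9o.png

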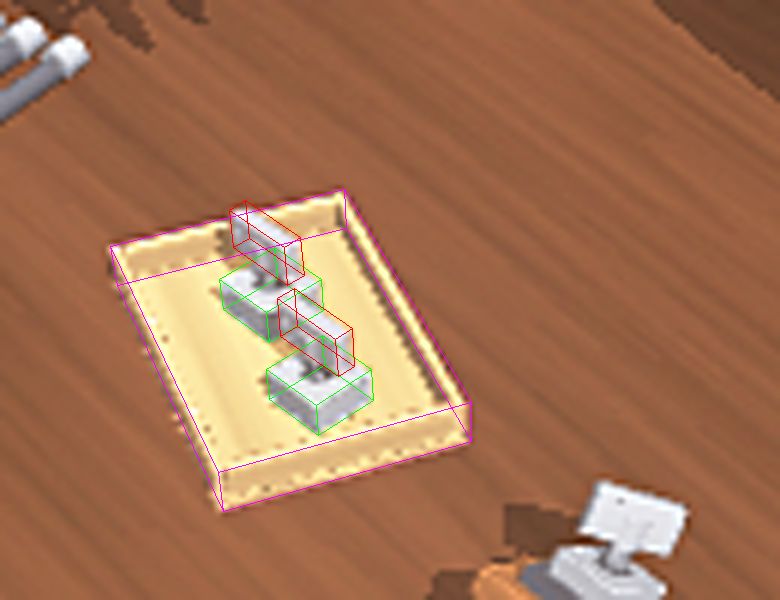

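View pics/c9w.png

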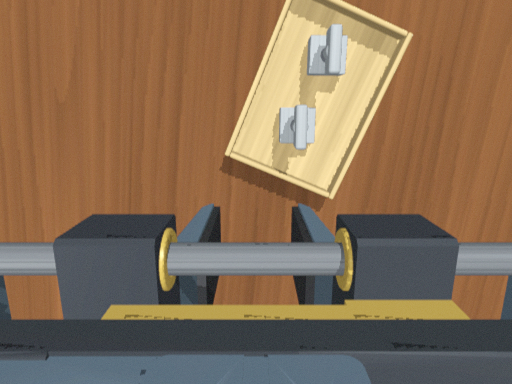

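View pics/c9s.png

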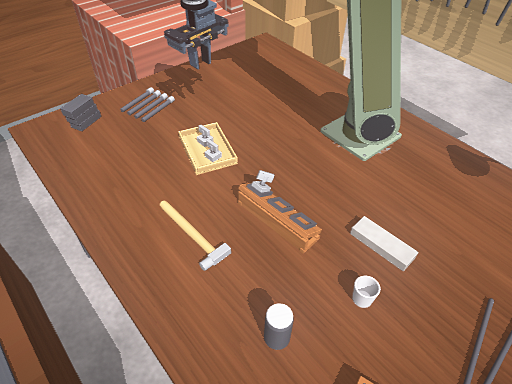

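```bash
python3 - <<'E'
from h import *
b=cams.grab_frame('side');save(b,'c10.png')
im=cv2.imread('pics/c10.png'); off=np.array([265,132]);k=14
o=cv2.resize(im[132:178,265:305],None,fx=k,fy=k,interpolation=cv2.INTER_CUBIC);c2=cal('side')
o2=o.copy()
for x,y,t in((455.3,-300.1,0),(478.3,-221.1,0)):
    M=rackT(x,y,np.radians(6)); M[2,3]=6
    drawbox(o2,box(M,(-20,-20,0),(20,20,22)),c2,(0,255,0),k,off); drawbox(o2,box(M,(-6,-23,35),(6,23,61)),c2,(0,0,255),k,off)
cv2.imwrite('pics/c10o.png',cv2.resize(np.hstack([o,o2]),(800,460)))
E
```

```text
(no output)
```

View pics/c10o.png

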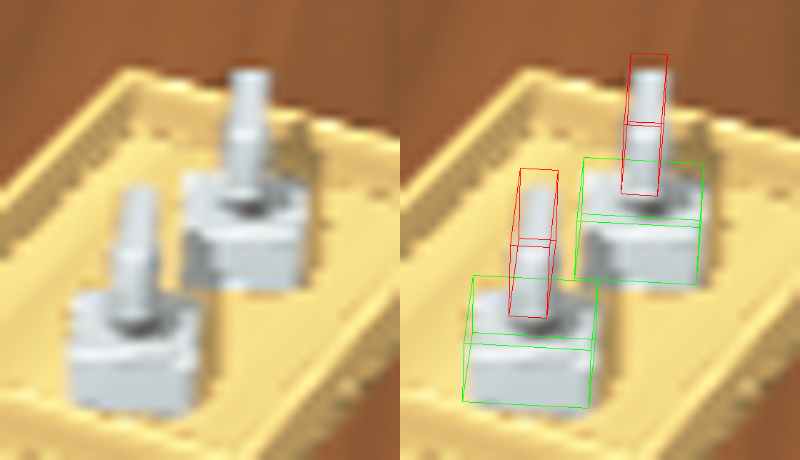

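```bash
python3 -c "
from h import *
print(env.job_done())"
```

```text
the job is handed in; nothing more can be done
None
```

The job is handed in at about 39 s of the 72 s allowed. Two screws turned freely and stand upright in the tray, and the binding one stayed in the rack.

- **Binding screw:** the one in the pocket nearest the tray met a hard stop. Wrist torque rose to about 1.8 N m, and the picture matched a wing angle of about 0.6 rad. I left it in its pocket.
- **Good screws:** the middle and far screws turned to nearly along the row with under 0.1 N m of wrist torque. I lifted both by the wing and lowered them until the force showed they touched the tray floor. Only then did I release them.

**Last checks:** the scene, side and wrist pictures show both nuts flat and upright inside the tray, about 80 mm apart. The binding nut is still in its pocket and the bystanders look unmoved. The gripper is clear of everything. Final wing angles were judged only from the pictures; the middle screw's wing may be a little short of the full quarter turn, but well past the limit.

**One disagreement:** the pictures show the fingertips about 34 mm above the reported TCP position. My first attempt at the first screw therefore passed over the wing without touching it. I corrected for this from then on.

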